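Lay up two strap clamps on a housing

ROBOT

A 6-joint arm with a two-finger parallel gripper is mounted at the origin on the work surface. World frame = base frame: x ahead of the robot, y to its left, z up, the work surface at z = 0. Lengths are in m, angles in rad, forces in N, time in s.
With the tool pointing down it reaches from about 0.25 to 0.725 m from the base axis. Payload 4 kg.
Tool frame: the origin (TCP) lies on the centre line of the jaws, within the pads' length; the fingertips stand 14 mm ahead of it and the grasp point (between the pads) lies 5 mm behind it; z points along the fingers, x is the direction in which the jaws open and shut, and the axes are right-handed (so a half turn about z gives the same grasp; the last joint's range is limited). The gripper opens to 85 mm and grips with 20 to 120 N. Pads are 22 mm wide; open, the fingers measure 114 mm over their backs; the gripper's body (76 mm by 85 mm) begins 54 mm behind the grasp point. The pads swing forward as they close: fully open they stand 13 mm farther back than shut.
Start: joints at [0, 0.241, 0.005, 1.335, 0, 1.571], TCP at [0.5, -0, 0.245] pointing down, gripper open.
Joint ranges: [-2.72, 2.72], [-1.05, 1.87], [-1.09, 1.28], [-1.99, 2.15], [-1.42, 1.44], [-3.14, 3.14]. Speed limits (rad/s): [2.79, 2.79, 3.14, 3.14, 3.14, 3.14].

INTERFACE

Orientations are given as a unit quaternion [x, y, z, w].
In Python, from workcell import get_obs, optics, ticket gives the robot as it stands.
- The arm moves only by the shell command python3 -m inch 'ROWS'. ROWS is JSON, a list that holds one entry, the list of rows, each a list of 5 numbers: the finger opening in cm, from 0 to 8.54, then the shift along the tool's x, y, z in cm, then the turn about the tool's z in degrees. In form: [[[fingers, dx, dy, dz, roll], ...]]. A call has exactly 5 rows; each row is the pose to reach, as a shift and turn from the pose measured when the call began, along the tool's axes at that moment; what a row does not reach only later rows make up. A row lasts 1/8 s, in which the tool goes at most 62.5 mm and 10.7 degrees, less where a joint would pass 70% of its speed; a pose out of reach is approached as far as the arm can. A call with a gripper value outside its range is refused whole. The fingers move at their own pace and stop on an object; the grip force is fixed at half the most. Time passes only in rows, so rows that repeat a pose let the fingers close, or fill a call up. It gives the time, the measured TCP pose, the force and the opening at its end, in the units of the state.
- get_obs(): the state, without advancing time (a new reading comes with each control period).
- optics.camera(name): name is "scene" or "side" or "wrist"; returns (picture, depth): 384x512x3 uint8, red, green, blue; 384x512 float32, m along the optical axis (not along the pixel's ray), 0 where there is no reading.
- optics.camera_info(name): a dict with "vfov" (degrees; the focal length in pixels is half the picture's height over the tangent of half this angle, whatever the lens; pixels are square), "cx", "cy" (the principal point, pixels), "R" (3x3) and "t" (3): a world point X has camera coordinates R X + t. Camera axes: x right, y down, z forward; pixel columns grow to the right and rows downward; lengths in m; the calibration is good to about 2 mm. A picture is of the moment at which its call begins: read the wrist's pose just before it. camera_info takes no time and is no camera call; for the wrist camera it gives the pose at the moment of the call.
- ticket.job_done(): hands the job in, once; it reports no verdict.
The state is a dict: "clock": time; "joint_pos": joint angles; "joint_vel": joint speeds; "tau": joint torques, N m; "eef_pos": TCP position; "tool_rot": TCP orientation; "ft_force": force on the tool from outside, world axes, zero at the start; "ft_torque": the same for the moment, N m; "grip_width": finger opening in m.
Only numpy, scipy, OpenCV 4.12 (cv2) and the standard library are available. Lean on these libraries where they do the work, as an engineer would, in place of code of your own. Each camera call takes 0.05 s, during which the arm holds its last target.

TASK

Lay up the two clamps that hold the bearing housing on the T-slot plate, ready for the nuts. At the thick foot use the tall packing block and the long strap, at the thin foot the low block and the short strap: stand each block on the plate just beyond that foot's stud, in line with foot and stud so that the stud is between foot and block, then lay the strap over the stud (stud up through its slot) so that it bridges level and straight from the top of the foot to the top of the block.

Things in the scene. Friction and masses are not known exactly. Their poses are not given: they have to be found in the camera images.
- plate: Fixed ground-steel set-up plate, 180 (x) x 370 (y) x 30 mm, with three 14 mm wide T-slots along its y axis at x = -60, 0 and 60 mm. Origin: centre of its underside, so its top is at z = 30 mm. Its y axis runs along the clamping line: foot, stud, block and strap all stand along the middle slot (x = 0). Two small loose nuts lie at its far (+x) edge. Other hardware lying about is not needed.
- housing: Fixed dark grey bearing housing in the middle of the plate: a tube of 60 mm outer diameter and 70 mm length lying along the plate's x axis, its top 67 mm above the plate. Origin: centre of its underside, on the plate's top (30 mm above the bench). A foot sticks out on each side of it, along the plate's y. The housing is at most 30 mm wide to each side of its origin.
- foot_thick: The housing's thick foot: fixed, 68 mm (x) x 34 mm (y, the way it sticks out), its bright top 38 mm above the plate. Origin: centre of its underside, 45 mm from the housing's origin on one side or the other (changes from start to start). It sticks out 32 mm beyond the round of the housing.
- foot_thin: The housing's thin foot, on the other side: fixed, shorter, 44 mm (x) x 34 mm (y), its bright top 25 mm above the plate. Origin: centre of its underside, 45 mm from the housing's origin.
- stud_left: Fixed upright threaded stud, 8.6 mm in diameter, in the middle slot, beyond the foot on the left (+y) side of the housing; 76 to 84 mm from the housing's origin. Origin: on its axis at the level of the plate's top; it ends 66 mm above the plate.
- stud_right: The same stud on the right (-y) side of the housing, beyond the foot there.
- block_tall: Loose bright steel packing block, square, 36 x 36 mm and 38 mm tall (as tall as the thick foot), about 0.4 kg. Origin: centre of its underside; z up. Stands on the bench to one side of the plate.
- block_low: Loose bright steel packing block, oblong, 58 mm (x) x 30 mm (y) and 25 mm tall (as tall as the thin foot), about 0.34 kg. Origin: centre of its underside; z up.
- strap_long: Loose dark steel clamp strap lying flat, 135 mm long (x) x 36 mm wide (y) x 14 mm thick, about 0.35 kg, with a through slot 80 x 18 mm along its middle (closed at both ends). Origin: centre of its underside; both ends and both faces alike. It belongs with its origin about 61 mm from the thick foot's origin, outwards; the tall block's centre 60 to 90 mm from the foot's origin.
- strap_short: Loose dark steel clamp strap lying flat, 95 mm long (x) x 32 mm wide (y) x 12 mm thick, about 0.2 kg, with a through slot 46 x 17 mm along its middle (closed at both ends). Origin: centre of its underside; both ends and both faces alike. It belongs with its origin about 44 mm from the thin foot's origin, outwards; the low block's centre 60 to 90 mm from the foot's origin.
Things that resemble listed ones, but are neither listed nor needed, are in the scene too. Leave any green or purple look-alike of the block_low alone. Leave any red look-alike of the block_tall alone.

How it is judged:
By the outcome, as a careful person would: the job done as asked, in the order asked, and still so for the second after the job is handed in, with the robot touching nothing.
It also fails if it takes over 106 s, if anything falls off the work surface, if the arm or the gripper's body presses on something with over 40 N, if the wrist force passes 120 N, or if a joint passes its speed limit or range.

## Working session

There is one attempt and no reset: what is moved stays moved. The work goes in short steps, Python scripts to look and compute and a shell command to move; the robot and the scene stay as the last step left them, time stands still between calls to the robot, and variables do not carry over. Pictures are saved under pics/ and viewed, and the job is handed in when it is done.

```bash
ls -la; mkdir -p pics
python3 - <<'E'
from workcell import get_obs, optics, ticket
import cv2, numpy as np
o=get_obs()
print({k:np.round(v,4).tolist() for k,v in o.items()})
for n in ["scene","side","wrist"]:
    i=optics.camera_info(n); print(n,{k:np.round(v,4).tolist() if not isinstance(v,str) else v for k,v in i.items()})
    p,d=optics.camera(n)
    cv2.imwrite(f"pics/{n}0.png",p[:,:,::-1]); np.savez(f"{n}0.npz",p=p,d=d,R=i["R"],t=i["t"])
print(get_obs()["clock"])
E
```

```text
total 12
drwxr-xr-x  3 agent agent 4096 Dec  7 15:51 .
drwxr-xr-x 23 root  root  4096 Dec  7 15:51 ..
drwxr-xr-x  2 agent agent 4096 Dec  7 15:51 pics
{'clock': 0.0, 'joint_pos': [0.0, 0.2414, 0.0037, 1.3352, -0.0, 1.5708], 'joint_vel': [0.0013, 0.0008, -0.001, -0.0003, -0.0006, -0.0014], 'tau': [0.0006, -37.2316, 25.2407, 0.0168, 0.0, 0.0], 'eef_pos': [0.4994, 0.0, 0.2444], 'tool_rot': [1.0, 0.0, -0.001, 0.0], 'ft_force': [-0.3777, -0.2564, -0.2602], 'ft_torque': [0.0059, -0.0191, -0.0469], 'grip_width': 0.0853}
scene {'vfov': 50.6564, 'cx': 248.665, 'cy': 187.475, 'R': [[0.1899, 0.9816, 0.0176], [0.7575, -0.1351, -0.6387], [-0.6246, 0.1346, -0.7693]], 't': [-0.1469, -0.2925, 1.3446]}
side {'vfov': 47.3514, 'cx': 254.227, 'cy': 185.9121, 'R': [[0.978, -0.2083, -0.0095], [-0.1659, -0.7496, -0.6408], [0.1263, 0.6283, -0.7677]], 't': [-0.4656, 0.1515, 1.2795]}
wrist {'vfov': 62.4999, 'cx': 259.4027, 'cy': 191.1446, 'R': [[1.0, -0.0003, -0.0019], [0.0003, -0.954, 0.2998], [-0.0019, -0.2998, -0.954]], 't': [-0.4996, -0.0379, 0.3787]}
0.15
```

View pics/scene0.png

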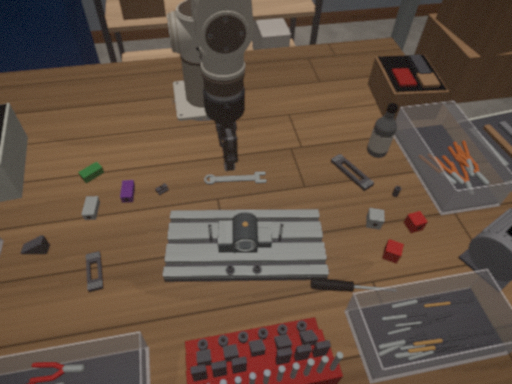

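View pics/side0.png

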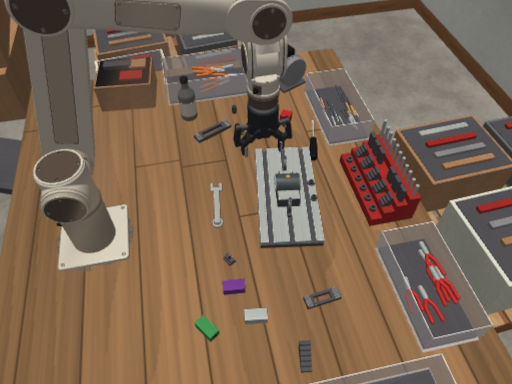

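View pics/wrist0.png

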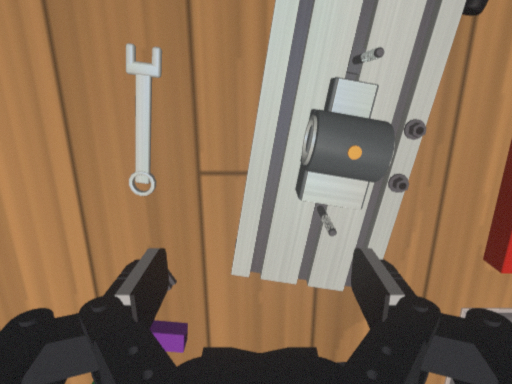

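```bash
cat > h.py <<'E'
import numpy as np, cv2
from workcell import get_obs, optics
def K(info):
    f=192/np.tan(np.radians(info["vfov"])/2); return f,info["cx"],info["cy"]
def shot(n,tag):
    i=optics.camera_info(n); p,d=optics.camera(n)
    np.savez(f"{tag}.npz",p=p,d=d,**{k:np.array(i[k]) for k in ("vfov","cx","cy","R","t")})
    return p,d,i
def cloud(d,i):
    f,cx,cy=K(i); v,u=np.mgrid[:d.shape[0],:d.shape[1]]
    X=np.stack([(u-cx)/f*d,(v-cy)/f*d,d],-1)
    R=np.array(i["R"]);t=np.array(i["t"])
    return (X-t)@R
def onz(u,v,z,i):
    f,cx,cy=K(i);R=np.array(i["R"]);t=np.array(i["t"])
    r=R.T@np.array([(u-cx)/f,(v-cy)/f,1]);c=-R.T@t
    return c+r*(z-c[2])/r[2]
def proj(X,i):
    f,cx,cy=K(i);c=np.array(i["R"])@np.array(X)+np.array(i["t"]);return c[0]/c[2]*f+cx,c[1]/c[2]*f+cy
def ortho(p,d,i,x0,x1,y0,y1,z,res=0.001):
    # rectified view at height z: rows = x increasing downward, cols = y increasing to right
    nx=int((x1-x0)/res);ny=int((y1-y0)/res)
    X,Y=np.meshgrid(x0+np.arange(nx)*res,y0+np.arange(ny)*res,indexing='ij')
    P=np.stack([X,Y,np.full_like(X,z)],-1)@np.array(i["R"]).T+np.array(i["t"])
    f,cx,cy=K(i)
    return cv2.remap(p,(P[...,0]/P[...,2]*f+cx).astype(np.float32),(P[...,1]/P[...,2]*f+cy).astype(np.float32),cv2.INTER_CUBIC)
E
python3 - <<'E'
from h import *
for n in ["scene","side","wrist"]:
    i=optics.camera_info(n);z=np.load(n+"0.npz");d=z["d"];p=z["p"]
    C=cloud(d,i)
    o=(C[...,0]>0.15)&(C[...,0]<0.85)&(abs(C[...,1])<0.6)&(d>0)
    print(n,"table z",np.percentile(C[...,2][o],[5,20,40,60]))
    m=(o&(C[...,2]>0.012)&(C[...,2]<0.12)).astype(np.uint8)
    k,l,s,c=cv2.connectedComponentsWithStats(m)
    for j in range(1,k):
        if s[j,4]<25: continue
        q=C[l==j]; col=p[l==j].mean(0)
        zt=np.percentile(q[:,2],90); tp=q[q[:,2]>zt-.006]
        r=cv2.minAreaRect((tp[:,:2]*1000).astype(np.float32))
        print(np.round(c[j]),s[j,4],"col",col.astype(int),"ztop %.4f"%zt,"rect",np.round(r[0],0),np.round(r[1],0),round(r[2]))
E
```

```text
scene table z [-0.00015688  0.00131234  0.00268622  0.00722225]
[415. 149.] 4110 col [85 77 73] ztop 0.1042 rect [366. 519.] [161. 430.] 90
[ 12. 166.] 1383 col [82 80 73] ztop 0.1078 rect [ 243. -528.] [183.  12.] 1
[352. 171.] 397 col [78 71 69] ztop 0.0179 rect [401. 365.] [136.  39.] 24
[ 90. 171.] 268 col [60 94 53] ztop 0.0288 rect [ 282. -345.] [33. 58.] 32
[127. 190.] 262 col [90 52 96] ztop 0.0287 rect [ 367. -248.] [30. 62.] 85
[161. 187.] 60 col [75 65 61] ztop 0.0191 rect [ 370. -161.] [15. 30.] 28
[396. 190.] 58 col [61 52 47] ztop 0.0323 rect [496. 454.] [17. 14.] 84
[ 90. 207.] 304 col [119 116 111] ztop 0.0290 rect [ 406. -339.] [32. 62.] 84
[329. 266.] 19686 col [101  98  95] ztop 0.0843 rect [726. 252.] [668. 257.] 78
[375. 217.] 284 col [110 107 103] ztop 0.0408 rect [571. 360.] [35. 39.] 68
[415. 221.] 323 col [113  37  32] ztop 0.0411 rect [600. 456.] [37. 38.] 6
[ 37. 245.] 314 col [58 52 50] ztop 0.0446 rect [ 503. -444.] [21. 28.] 74
[393. 250.] 330 col [122  42  36] ztop 0.0409 rect [669. 365.] [37. 38.] 53
[ 93. 271.] 367 col [84 77 75] ztop 0.0161 rect [ 58
[... 1213 characters left out ...]
324.] [94. 33.] 5
[256. 315.] 313 col [166 169 161] ztop 0.0298 rect [ 408. -338.] [32. 58.] 79
[207. 327.] 322 col [ 67 138  75] ztop 0.0296 rect [ 283. -344.] [30. 60.] 33
[305. 353.] 312 col [81 77 78] ztop 0.0442 rect [ 504. -444.] [20. 24.] 77
[401. 373.] 2234 col [128 116 107] ztop 0.1004 rect [ 635. -545.] [ 55. 307.] 80
wrist table z [-0.00216339 -0.00141958 -0.00069765  0.01528081]
[339. 131.] 46848 col [156 157 151] ztop 0.0804 rect [583.  28.] [ 86. 151.] 19
[504. 237.] 1226 col [111  37  29] ztop 0.0337 rect [793. -97.] [13. 76.] 10
[508. 316.] 46 col [96 90 89] ztop 0.0234 rect [ 831. -210.] [2. 8.] 84
[170. 338.] 682 col [105  54 122] ztop 0.0245 rect [ 373. -247.] [31. 47.] 84
```

Run:
```python
from h import *
for n in ["scene","side"]:
    z=np.load(n+"0.npz");p=z["p"]
    if n=="scene":
        a=p[130:300,10:180]; b=p[145:275,320:450]
    else:
        a=p[240:380,180:360]; b=p[90:250,180:340]
    o=np.hstack([cv2.resize(q,(400,int(400*q.shape[0]/q.shape[1])),interpolation=cv2.INTER_CUBIC)[:310] if n=="side" else cv2.resize(q,(400,400),interpolation=cv2.INTER_CUBIC) for q in (a,b)])
    cv2.imwrite(f"pics/{n}0c.png",o[:,:,::-1])
```

```text
(no output)
```

View pics/scene0c.png

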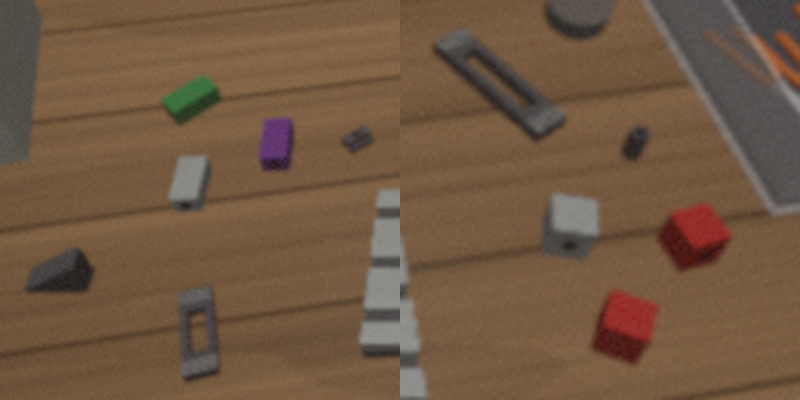

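Run:
```python
from h import *
i=optics.camera_info("wrist");z=np.load("wrist0.npz");p=z["p"];d=z["d"]
print("cam",-np.array(i["R"]).T@np.array(i["t"]))
C=cloud(d,i)
for z0 in (0.03,0.055,0.068):
    o=ortho(p,d,i,0.46,0.70,-0.16,0.24,z0,0.0006)
    cv2.putText(o,f"z{z0}",(5,20),0,.6,(255,0,0))
    for x in np.arange(.46,.7,.02): cv2.line(o,(0,int((x-.46)/.0006)),(6,int((x-.46)/.0006)),(255,0,0))
    for y in np.arange(-.16,.24,.02): cv2.line(o,(int((y+.16)/.0006),0),(int((y+.16)/.0006),6),(255,0,0))
    cv2.imwrite(f"pics/w0_{int(z0*1000)}.png",o[:,:,::-1])
hm=np.zeros((240,400),np.float32)
a=C.reshape(-1,3);a=a[np.argsort(a[:,2])]
ix=((a[:,0]-.46)*1000).astype(int);iy=((a[:,1]+.16)*1000).astype(int)
m=(ix>=0)&(ix<240)&(iy>=0)&(iy<400);hm[ix[m],iy[m]]=a[m,2]
cv2.imwrite("pics/hm0.png",cv2.resize(np.clip(hm*2200,0,255).astype(np.uint8),(800,480)))
# heights
for y in range(-100,160,10):
    q=hm[:,y+160:y+165]; print(y,[round(float(np.median(hm[x-460:x-455,y+160:y+165]))*1000) for x in range(540,640,10)])
```

```text
cam [0.50038108 0.07722085 0.3718638 ]
-100 [29, 28, 14, 28, 28, 29, 29, 28, 0, 29]
-90 [28, 29, 14, 26, 28, 28, 28, 28, 0, 25]
-80 [28, 28, 0, 15, 0, 28, 29, 29, 0, 15]
-70 [28, 28, 0, 0, 0, 28, 28, 29, 0, 15]
-60 [29, 29, 26, 0, 28, 29, 28, 29, 0, 14]
-50 [28, 28, 26, 27, 0, 0, 0, 0, 28, 14]
-40 [0, 0, 0, 0, 0, 0, 0, 0, 29, 0]
-30 [63, 67, 67, 66, 67, 67, 67, 0, 0, 0]
-20 [63, 66, 67, 67, 67, 67, 67, 0, 0, 0]
-10 [63, 295, 297, 67, 67, 66, 66, 0, 0, 0]
0 [280, 295, 298, 78, 80, 84, 86, 85, 0, 0]
10 [307, 293, 309, 295, 91, 92, 93, 93, 0, 0]
20 [29, 93, 93, 94, 98, 95, 95, 95, 0, 0]
30 [29, 95, 94, 94, 95, 94, 93, 92, 0, 0]
40 [28, 93, 92, 91, 90, 89, 88, 86, 0, 0]
50 [29, 84, 85, 83, 79, 76, 71, 0, 29, 28]
60 [29, 29, 29, 54, 54, 54, 54, 0, 29, 29]
70 [29, 29, 29, 53, 54, 54, 54, 0, 28, 28]
80 [29, 29, 29, 51, 54, 53, 54, 49, 29, 29]
90 [28, 29, 29, 29, 28, 15, 29, 29, 29, 29]
100 [27, 29, 29, 29, 29, 28, 27, 29, 29, 29]
110 [15, 29, 29, 29, 29, 27, 0, 0, 0, 28]
120 [15, 29, 29, 29, 29, 0, 15, 29, 29, 29]
130 [15, 29, 29, 29, 29, 28, 15, 29, 29, 29]
140 [15, 29, 29, 29, 29, 29, 15, 29, 29, 29]
150 [15, 28, 29, 29, 29, 29, 15, 29, 29, 29]
```

View pics/w0_55.png

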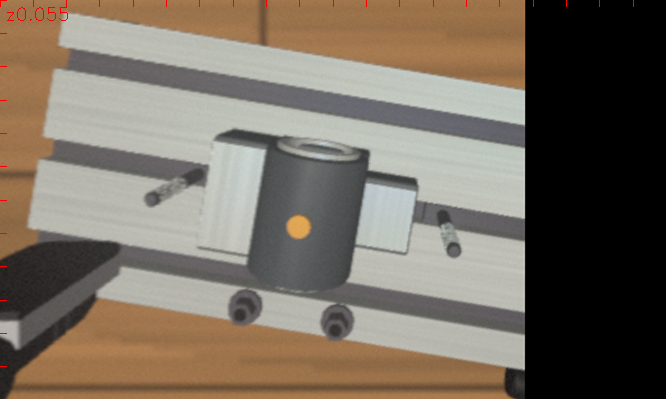

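```bash
python3 -m inch '[[[8.5,4,-3,0,0],[8.5,8,-6,0,0],[8.5,8,-6,0,0],[8.5,8,-6,0,0],[8.5,8,-6,0,0]]]'
python3 - <<'E'
from h import *
p,d,i=shot("wrist","w1")
for z0 in (0.03,):
    o=ortho(p,d,i,0.46,0.70,-0.16,0.24,z0,0.0005)
    for x in np.arange(.46,.7,.02): cv2.line(o,(0,int((x-.46)/.0005)),(6,int((x-.46)/.0005)),(255,0,0))
    for y in np.arange(-.16,.24,.02): cv2.line(o,(int((y+.16)/.0005),0),(int((y+.16)/.0005),6),(255,0,0))
    cv2.imwrite(f"pics/w1_{int(z0*1000)}.png",o[:,:,::-1])
cv2.imwrite(f"pics/w1.png",p[:,:,::-1])
o=get_obs();print(o["clock"],o["eef_pos"],o["tool_rot"])
E
```

```text
clock: 0.78
eef_pos: [0.5787, 0.0593, 0.2447]
tool_rot: [1.0, -0.0, -0.001, 0.0]
ft_force: [1.2, -0.9, -0.4]
grip_width: 0.085
0.825 [0.57881148 0.05927209 0.24491998] [ 9.99999585e-01 -4.73588043e-04 -7.75300279e-04  6.07418975e-05]
```

View pics/w1_30.png

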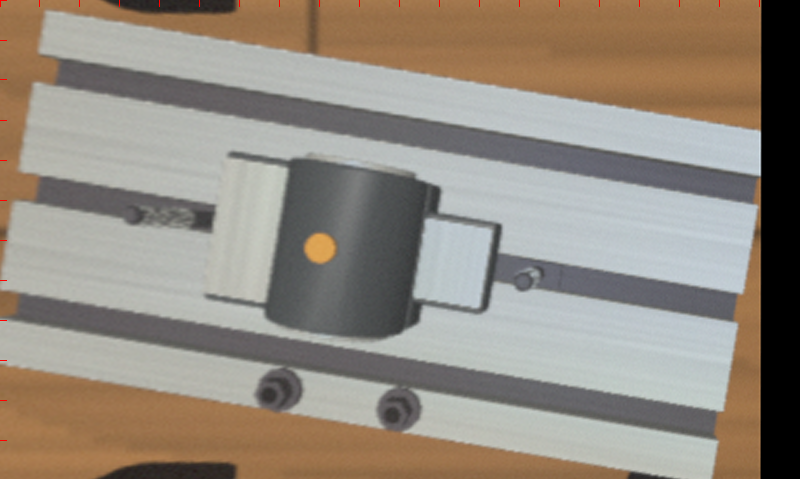

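View pics/w1.png

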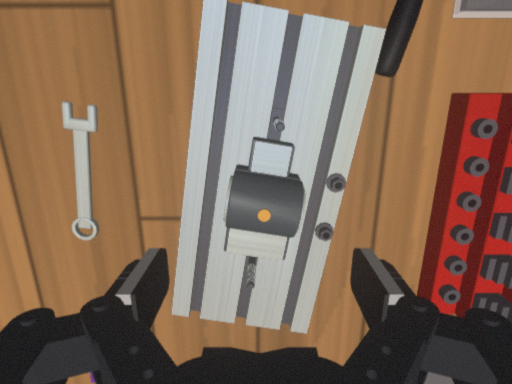

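```bash
cat > mk.py <<'E'
from h import *
def sheet(tag,z,x0,x1,y0,y1,res,out):
    q=np.load(tag+".npz");i={k:q[k] for k in ("vfov","cx","cy","R","t")}
    o=ortho(q["p"],q["d"],i,x0,x1,y0,y1,z,res)
    for x in np.arange(round(x0,2),x1,.01): cv2.line(o,(0,int((x-x0)/res)),(8,int((x-x0)/res)),(255,0,0))
    for y in np.arange(round(y0,2),y1,.01): cv2.line(o,(int((y-y0)/res),0),(int((y-y0)/res),8),(255,0,0))
    cv2.imwrite("pics/"+out+".png",o[:,:,::-1])
E
python3 - <<'E'
from mk import *
sheet("w1",.068,.52,.63,-.07,.0,.00025,"a"); sheet("w1",.055,.52,.63,.03,.1,.00025,"b")
sheet("w1",.096,.52,.63,-.11,-.02,.00025,"c"); sheet("w1",.096,.52,.63,.06,.15,.00025,"d")
I=[cv2.imread(f"pics/{k}.png") for k in "ab"]; cv2.imwrite("pics/ab.png",np.hstack(I))
I=[cv2.imread(f"pics/{k}.png") for k in "cd"]; cv2.imwrite("pics/cd.png",np.hstack(I))
E
```

```text
(no output)
```

View pics/ab.png

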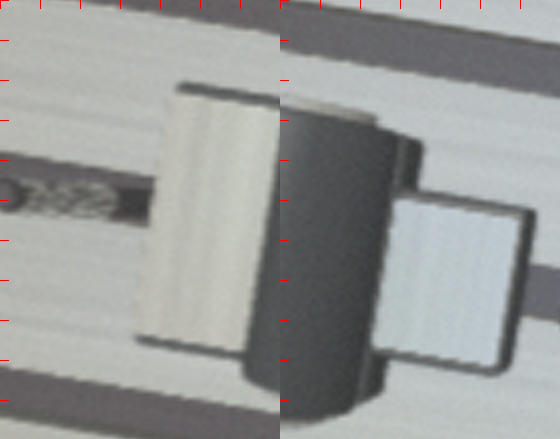

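View pics/cd.png

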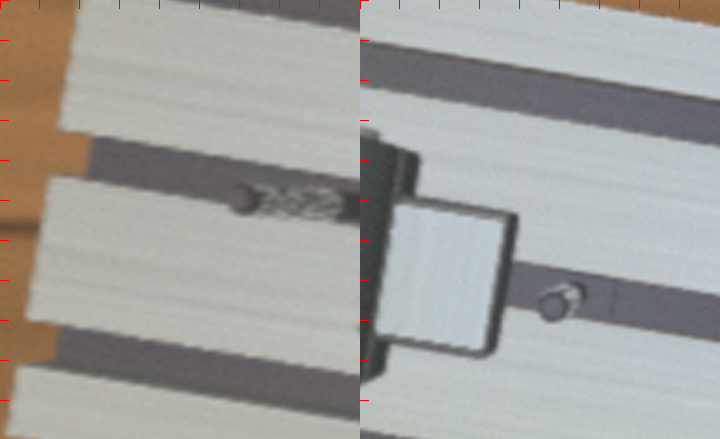

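```bash
cat > go.py <<'E'
import sys
from h import *
from scipy.spatial.transform import Rotation as Ro
# usage: go.py x y z yaw_deg  (tool vertical, tool-x heading = yaw); prints shift in tool axes cm, roll deg
def go(x,y,z,yaw=None):
    o=get_obs();R=Ro.from_quat(o["tool_rot"]).as_matrix()
    d=R.T@(np.array([x,y,z])-o["eef_pos"])*100
    cur=np.degrees(np.arctan2(R[1,0],R[0,0]))
    r=0 if yaw is None else (cur-yaw+90)%180-90
    print("clock %.2f cur yaw %.1f q6 %.2f pos %s F %s w %.1f | shift cm %s roll %.1f"%(o["clock"],cur,o["joint_pos"][5],np.round(o["eef_pos"]*1000,1) if isinstance(o["eef_pos"],np.ndarray) else np.round(np.array(o["eef_pos"])*1000,1),np.round(o["ft_force"],1),o["grip_width"]*1000,np.round(d,2),r))
if __name__=="__main__": go(*[float(a) for a in sys.argv[1:]])
E
python3 -m inch '[[[8.5,-0.2,-6,0,0],[8.5,-0.4,-12,0,0],[8.5,-0.6,-18,0,0],[8.5,-0.8,-24,0,0],[8.5,-0.8,-30,0,0]]]'
python3 -m inch '[[[8.5,0,0,0,0],[8.5,0,0,0,0],[8.5,0,0,0,0],[8.5,0,0,0,0],[8.5,0,0,0,0]]]'
python3 - <<'E'
from mk import *
p,d,i=shot("wrist","w2")
cv2.imwrite("pics/w2.png",p[:,:,::-1])
sheet("w2",.038,.52,.62,.30,.42,.0002,"w2o")
E
python3 go.py .571 .36 .245
```

```text
clock: 1.45
eef_pos: [0.5708, 0.3602, 0.2461]
tool_rot: [1.0, -0.001, -0.0, -0.0]
ft_force: [0.6, -0.2, -0.5]
grip_width: 0.0852
clock: 2.08
eef_pos: [0.5712, 0.3591, 0.2465]
tool_rot: [1.0, -0.002, 0.0, -0.0]
ft_force: [0.7, -0.2, 0.2]
grip_width: 0.0851
clock 2.12 cur yaw -0.2 q6 2.14 pos [571.1 359.4 246.4] F [ 0.2 -0.  -1.1] w 84.9 | shift cm [-0.01 -0.06  0.14] roll 0.0
```

View pics/w2o.png

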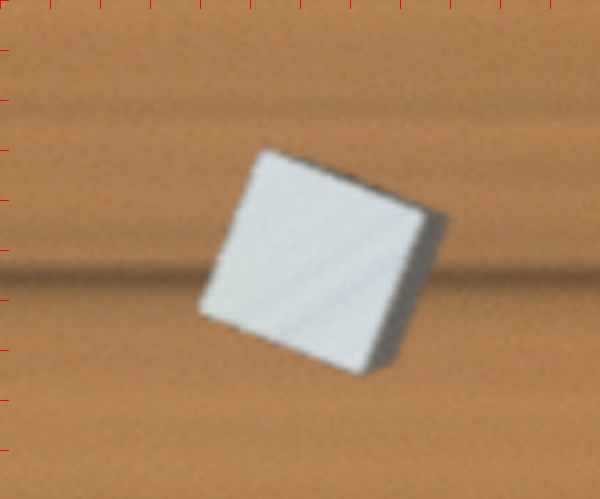

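View pics/w2.png

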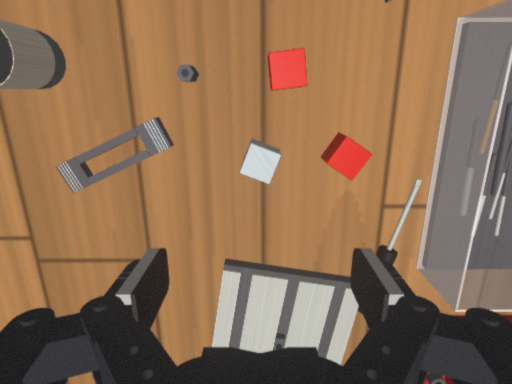

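```bash
python3 go.py .5724 .3626 .1 -21.4; python3 -m inch '[[[7,0.1,-0.3,4,10],[7,0.1,-0.3,8,20],[7,0.1,-0.3,12,21.2],[7,0.1,-0.3,14.6,21.2],[7,0.1,-0.3,14.6,21.2]]]'; python3 go.py .5724 .3626 .02 -21.4
```

```text
clock 2.12 cur yaw -0.2 q6 2.14 pos [571.1 359.4 246.4] F [ 0.2 -0.  -1.1] w 84.9 | shift cm [ 0.12 -0.31 14.64] roll 21.2
clock: 2.75
eef_pos: [0.5704, 0.3612, 0.0975]
tool_rot: [0.983, -0.186, -0.002, 0.002]
ft_force: [-0.3, -0.9, 0.4]
grip_width: 0.0699
clock 2.75 cur yaw -21.4 q6 2.51 pos [570.4 361.2  97.5] F [-0.3 -0.9  0.4] w 69.9 | shift cm [ 0.16 -0.24  7.74] roll 0.0
```

```bash
python3 -m inch '[[[7,0.15,-0.2,4,0],[7,0.15,-0.2,6.5,0],[7,0.15,-0.2,7.7,0],[7,0.15,-0.2,7.7,0],[7,0.15,-0.2,7.7,0]]]'; python3 go.py .5724 .3626 .02 -21.4;  python3 -m inch '[[[2,0,0,0,0],[2,0,0,0,0],[2,0,0,0,0],[2,0,0,0,0],[2,0,0,0,0]]]';python3 go.py .5724 .3626 .02 -21.4
```

```text
clock: 3.38
eef_pos: [0.5734, 0.363, 0.0225]
tool_rot: [0.983, -0.186, -0.001, 0.001]
ft_force: [0.6, 0.0, -0.6]
grip_width: 0.07
clock 3.38 cur yaw -21.4 q6 2.51 pos [573.4 363.   22.5] F [ 0.6  0.  -0.6] w 70.0 | shift cm [-0.08  0.07  0.25] roll -0.0
clock: 4.0
eef_pos: [0.5742, 0.3637, 0.0241]
tool_rot: [0.983, -0.186, -0.0, -0.0]
ft_force: [-0.8, 0.5, 6.0]
grip_width: 0.0353
clock 4.00 cur yaw -21.4 q6 2.51 pos [574.2 363.7  24.1] F [-0.8  0.5  6. ] w 35.3 | shift cm [-0.13  0.16  0.41] roll 0.0
```

```bash
python3 -m inch '[[[2,0,0,-3,0],[2,0,0,-8,0],[2,0,0,-13.5,0],[2,0,0,-14,0],[2,0,0,-14,0]]]'; python3 go.py .5633 -.0917 .16 -9.3
```

```text
clock: 4.62
eef_pos: [0.5738, 0.3632, 0.1631]
tool_rot: [0.983, -0.186, -0.001, 0.0]
ft_force: [-0.2, 0.3, -3.3]
grip_width: 0.0351
clock 4.62 cur yaw -21.4 q6 2.51 pos [573.8 363.2 163.1] F [-0.2  0.3 -3.3] w 35.1 | shift cm [15.62 42.74  0.31] roll -12.1
```

```bash
python3 -m inch '[[[2,1.2,3.2,0,0],[2,3,8.2,0,0],[2,5,13.6,0,-4],[2,7,19.2,0,-8],[2,9,24.6,0,-12]]]'; python3 go.py .5633 -.0917 .16 -9.3
```

```text
clock: 5.25
eef_pos: [0.5654, 0.0992, 0.1597]
tool_rot: [0.997, -0.081, -0.004, 0.001]
ft_force: [0.8, -0.3, -2.1]
grip_width: 0.0351
clock 5.25 cur yaw -9.3 q6 1.91 pos [565.4  99.2 159.7] F [ 0.8 -0.3 -2.1] w 35.1 | shift cm [ 2.860e+00  1.887e+01 -1.000e-02] roll 0.0
```

```bash
python3 -m inch '[[[2,0.9,6,0,0],[2,1.8,12,0,0],[2,2.5,17,0,0],[2,2.9,18.9,0,0],[2,2.9,18.9,0,0]]]'; python3 go.py .5633 -.0917 .16 -9.3
python3 - <<'E'
from mk import *
p,d,i=shot("wrist","w3")
cv2.imwrite("pics/w3.png",p[:,:,::-1])
E
```

```text
clock: 5.88
eef_pos: [0.5622, -0.0931, 0.1575]
tool_rot: [0.997, -0.082, -0.006, 0.001]
ft_force: [0.6, -0.0, -3.2]
grip_width: 0.0352
clock 5.88 cur yaw -9.4 q6 1.57 pos [562.2 -93.1 157.5] F [ 0.6 -0.  -3.2] w 35.2 | shift cm [ 0.08 -0.15 -0.25] roll -0.1
```

View pics/w3.png

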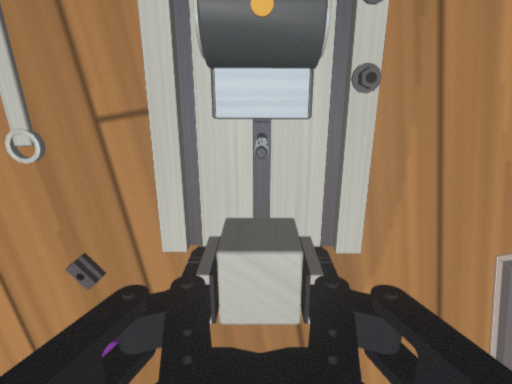

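Run:
```python
from h import *
q=np.load("w3.npz");i={k:q[k] for k in ("vfov","cx","cy","R","t")}
o=get_obs();P=np.array(o["eef_pos"]);print(P)
zt=P[2]-.0241+.038
pts=[onz(u,v,zt,i) for u,v in [(219,252),(300,252),(302,322),(217,322)]]
print(np.round(pts,4),np.mean(pts,0), np.mean(pts,0)-P)
H=np.array([.5832,.0297]);u=np.array([.1616,.9869])
# check stud & foot again
s=onz(262,152,.096,i);print("stud",s,(s[:2]-H)@u, (s[:2]-H)@np.array([u[1],-u[0]]))
a=onz(213,119,.068,i);b=onz(311,119,.068,i);m=(a+b)/2;print("foot edge",(m[:2]-H)@u,(m[:2]-H)@np.array([u[1],-u[0]]),np.linalg.norm(a-b))
```

```text
[ 0.56245662 -0.09184379  0.15791669]
[[ 0.5497 -0.0744  0.1718]
 [ 0.5815 -0.0795  0.1718]
 [ 0.5781 -0.1129  0.1718]
 [ 0.542  -0.1073  0.1718]] [ 0.56282646 -0.09353772  0.17181669] [ 0.00036984 -0.00169393  0.0139    ]
stud [ 0.57051415 -0.05128535  0.096     ] -0.08197447494943717 0.0005675686562200705
foot edge -0.06486371648740745 0.00039565508166325067 0.06563011532104665
```

```bash
python3 go.py .5633 -.0917 .058 -9.3; python3 -m inch '[[[2,0.1,0,3,0],[2,0.1,0,6,0],[2,0.1,0,8.5,0],[2,0.1,0,9.7,0],[2,0.1,0,9.7,0]]]'; python3 go.py .5633 -.0917 .054 -9.3
```

```text
clock 5.92 cur yaw -9.3 q6 1.57 pos [562.5 -91.8 157.9] F [-0.2  0.7 -2.8] w 35.2 | shift cm [ 0.19 -0.05  9.99] roll -0.0
clock: 6.55
eef_pos: [0.5616, -0.0907, 0.0598]
tool_rot: [0.997, -0.08, -0.007, 0.0]
ft_force: [0.6, 0.2, -2.9]
grip_width: 0.0351
clock 6.55 cur yaw -9.2 q6 1.57 pos [561.6 -90.7  59.8] F [ 0.6  0.2 -2.9] w 35.1 | shift cm [0.19 0.07 0.58] roll 0.1
```

```bash
python3 -m inch '[[[2,0.15,0.05,0.2,0],[2,0.15,0.05,0.35,0],[2,0.15,0.05,0.5,0],[2,0.15,0.05,0.55,0],[2,0.15,0.05,0.55,0]]]'; python3 go.py .5633 -.0917 .054 -9.3
```

```text
clock: 7.18
eef_pos: [0.5629, -0.0915, 0.0544]
tool_rot: [0.997, -0.08, -0.007, 0.0]
ft_force: [-0.0, -0.2, -3.4]
grip_width: 0.0349
clock 7.17 cur yaw -9.2 q6 1.57 pos [562.9 -91.5  54.4] F [-0.  -0.2 -3.4] w 34.9 | shift cm [0.05 0.01 0.04] roll 0.1
```

```bash
python3 -m inch '[[[2,0.05,0,0.1,0],[2,0.05,0,0.15,0],[2,0.05,0,0.2,0],[2,0.05,0,0.2,0],[2,0.05,0,0.2,0]]]'; python3 go.py .5633 -.0917 .054 -9.3
```

```text
clock: 7.8
eef_pos: [0.563, -0.0916, 0.0542]
tool_rot: [0.997, -0.08, -0.007, 0.0]
ft_force: [-5.1, 0.7, 8.2]
grip_width: 0.0349
clock 7.80 cur yaw -9.2 q6 1.57 pos [563.  -91.6  54.2] F [-5.1  0.7  8.2] w 34.9 | shift cm [0.03 0.01 0.02] roll 0.1
```

```bash
python3 -m inch '[[[6,0,0,0,0],[6,0,0,0,0],[6,0,0,0,0],[6,0,0,-3,0],[6,0,0,-9,0]]]'; python3 -m inch '[[[6,0,0,-7,0],[6,0,0,-12,0],[6,0,0,-12,0],[6,0,0,-12,0],[6,0,0,-12,0]]]'; python3 go.py .407 -.338 .22 -9.3;  python3 - <<'E'
from mk import *
p,d,i=shot("wrist","w4")
cv2.imwrite("pics/w4.png",p[:,:,::-1])
E
```

```text
clock: 8.43
eef_pos: [0.562, -0.0913, 0.142]
tool_rot: [0.997, -0.08, -0.01, -0.0]
ft_force: [1.4, -0.5, -0.6]
grip_width: 0.0597
clock: 9.05
eef_pos: [0.5635, -0.0914, 0.2599]
tool_rot: [0.997, -0.08, -0.012, -0.0]
ft_force: [0.8, 0.2, -1.0]
grip_width: 0.0596
clock 9.05 cur yaw -9.2 q6 1.57 pos [563.5 -91.4 259.9] F [ 0.8  0.2 -1. ] w 59.6 | shift cm [-11.4   26.85   4.31] roll 0.1
```

View pics/w4.png

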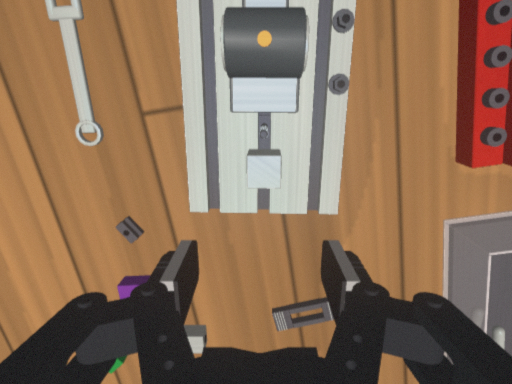

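```bash
python3 -m inch '[[[8,-2.3,5.4,0.5,0],[8,-4.6,10.8,1,0],[8,-6.9,16.2,2,0],[8,-9.2,21.6,2,0],[8,-11.4,26.8,2,0]]]'; python3 -m inch '[[[8,0,0,0,0],[8,0,0,0,0],[8,0,0,0,0],[8,0,0,0,0],[8,0,0,0,0]]]'
cat >> go.py <<'E'
    R=Ro.from_quat(get_obs()["tool_rot"]).as_matrix(); print("tool z",np.round(R[:,2],4))
E
python3 go.py .407 -.338 .22 -9.3;  python3 - <<'E'
from mk import *
p,d,i=shot("wrist","w5")
cv2.imwrite("pics/w5.png",p[:,:,::-1])
sheet("w5",.025,.35,.47,-.40,-.28,.0002,"w5o")
E
```

```text
clock: 9.72
eef_pos: [0.4059, -0.3386, 0.2417]
tool_rot: [0.997, -0.08, -0.014, -0.001]
ft_force: [0.2, -0.2, 0.4]
grip_width: 0.0801
clock: 10.35
eef_pos: [0.4065, -0.3378, 0.2417]
tool_rot: [0.997, -0.079, -0.013, -0.001]
ft_force: [0.4, -1.5, -0.5]
grip_width: 0.08  File "go.py", line 12
    R=Ro.from_quat(get_obs()["tool_rot"]).as_matrix(); print("tool z",np.round(R[:,2],4))
IndentationError: unexpected indent
```

View pics/w5o.png

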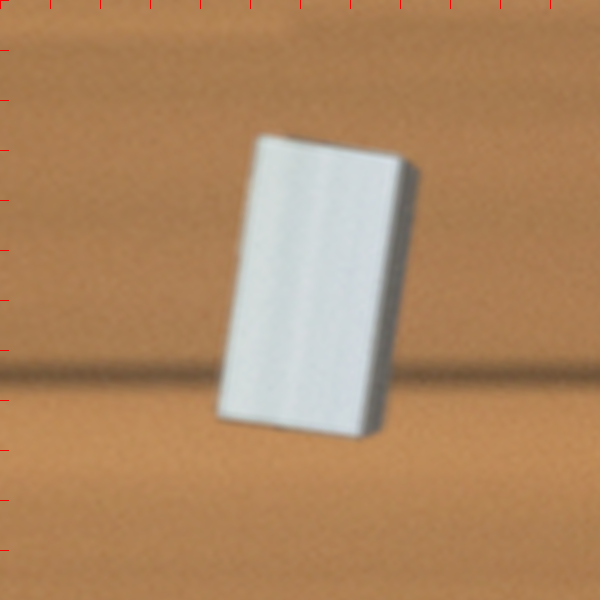

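View pics/w5.png

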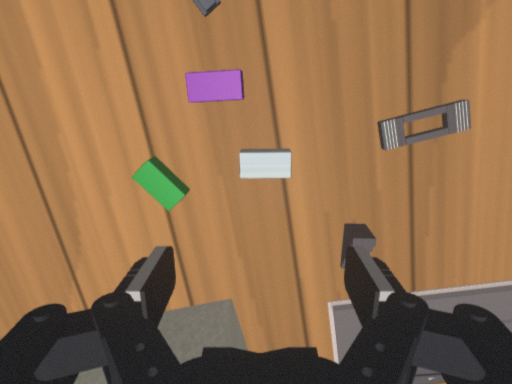

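```bash
sed -i '$d' go.py
cat >> go.py <<'E'
if __name__=="__main__":
    R=Ro.from_quat(get_obs()["tool_rot"]).as_matrix(); print("tool z",np.round(R[:,2],4), "q",np.round(get_obs()["joint_pos"],3))
E
python3 go.py .4072 -.338 .10 -8.1
```

```text
clock 10.40 cur yaw -9.1 q6 1.04 pos [ 406.4 -338.   241.7] F [ 0.6  0.  -0.1] w 80.0 | shift cm [ 4.600e-01 -1.000e-02  1.417e+01] roll -1.0
tool z [-0.0267  0.0041 -0.9996] q [-0.686  0.317  0.099  1.376 -0.014  1.044]
```

```bash
python3 -m inch '[[[8,0.3,0,3,-1],[8,0.3,0,6,-1],[8,0.3,0,9,-1],[8,0.3,0,12,-1],[8,0.3,0,15,-1]]]'; python3 go.py .4072 -.338 .016 -8.1
```

```text
clock: 11.02
eef_pos: [0.4056, -0.3377, 0.091]
tool_rot: [0.997, -0.071, -0.013, -0.001]
ft_force: [-0.5, -0.6, -0.3]
grip_width: 0.0798
clock 11.03 cur yaw -8.1 q6 1.03 pos [ 405.6 -337.7   91. ] F [-0.5 -0.6 -0.3] w 79.8 | shift cm [0.36 0.01 7.49] roll -0.0
tool z [-0.0262  0.0037 -0.9996] q [-0.687  0.428 -0.152  1.014 -0.014  1.026]
```

```bash
python3 -m inch '[[[8,0.35,0,3,0],[8,0.35,0,6,0],[8,0.35,0,7.2,0],[8,0.35,0,7.2,0],[8,0.35,0,7.2,0]]]'; python3 go.py .4072 -.338 .016 -8.1;  python3 -m inch '[[[4,0,0,0,0],[4,0,0,0,0],[4,0,0,0,0],[4,0,0,0,0],[4,0,0,0,0]]]'; python3 go.py .4072 -.338 .016 -8.1
```

```text
clock: 11.65
eef_pos: [0.4082, -0.3386, 0.0201]
tool_rot: [0.997, -0.071, -0.012, -0.0]
ft_force: [0.1, -0.3, 0.6]
grip_width: 0.0802
clock 11.65 cur yaw -8.1 q6 1.03 pos [ 408.2 -338.6   20.1] F [ 0.1 -0.3  0.6] w 80.2 | shift cm [-0.09 -0.04  0.42] roll 0.0
tool z [-0.0244  0.0022 -0.9997] q [-0.685  0.518 -0.224  0.85  -0.014  1.027]
clock: 12.28
eef_pos: [0.409, -0.3394, 0.0219]
tool_rot: [0.997, -0.071, -0.011, 0.001]
ft_force: [-1.7, 1.1, 6.2]
grip_width: 0.0566
clock 12.28 cur yaw -8.1 q6 1.03 pos [ 409.  -339.4   21.9] F [-1.7  1.1  6.2] w 56.6 | shift cm [-0.19 -0.12  0.59] roll -0.0
tool z [-2.210e-02  1.000e-04 -9.998e-01] q [-0.685  0.515 -0.222  0.851 -0.014  1.027]
```

```bash
python3 -m inch '[[[4,0,0,-1,0],[4,0,0,-3,0],[4,0,0,-5,0],[4,0,0,-5,0],[4,0,0,-5,0]]]'; python3 go.py .4072 -.338 .16 -9.3;python3 - <<'E'
from mk import *
p,d,i=shot("wrist","w6")
cv2.imwrite("pics/w6.png",p[:,:,::-1])
E
```

```text
clock: 12.9
eef_pos: [0.4097, -0.3391, 0.0714]
tool_rot: [0.997, -0.071, -0.011, 0.0]
ft_force: [-0.3, -0.2, -3.5]
grip_width: 0.0564
clock 12.90 cur yaw -8.1 q6 1.03 pos [ 409.7 -339.1   71.4] F [-0.3 -0.2 -3.5] w 56.4 | shift cm [-0.46 -0.05 -8.86] roll 1.2
tool z [-2.280e-02  8.000e-04 -9.997e-01] q [-0.684  0.454 -0.169  0.966 -0.014  1.029]
```

View pics/w6.png

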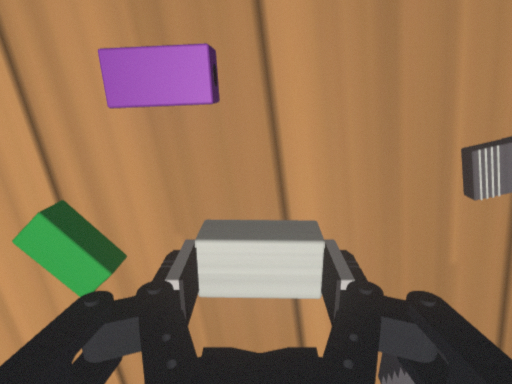

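Run:
```python
from h import *
q=np.load("w6.npz");i={k:q[k] for k in ("vfov","cx","cy","R","t")}
o=get_obs();P=np.array(o["eef_pos"])
zt=P[2]-.0219+.025
pts=[onz(u,v,zt,i) for u,v in [(199,240),(323,238),(323,297),(198,297)]]
print(np.round(pts,4), np.mean(pts,0)-P)
H=np.array([.5832,.0297]);u=np.array([.1616,.9869])
print(H+120*.001*u, H+118*.001*u)
```

```text
[[ 0.3865 -0.3199  0.0741]
 [ 0.4398 -0.3259  0.0741]
 [ 0.4374 -0.3557  0.0741]
 [ 0.3802 -0.3485  0.0741]] [0.00156201 0.00139045 0.0031    ]
[0.602592 0.148128] [0.6022688 0.1461542]
```

```bash
python3 go.py .6016 .1467 .16 -9.3; python3 -m inch '[[[4,0,0,-3,1],[4,0,0,-6,1],[4,0,0,-9,1],[4,0,0,-9,1],[4,0,0,-9,1]]]'; python3 go.py .6016 .1467 .16 -9.3
```

```text
clock 12.95 cur yaw -8.1 q6 1.03 pos [ 409.4 -338.9   71. ] F [ 0.3  0.8 -3.2] w 56.4 | shift cm [ 11.97 -50.76  -9.29] roll 1.2
tool z [-0.0235  0.0013 -0.9997] q [-0.684  0.454 -0.169  0.966 -0.014  1.029]
clock: 13.58
eef_pos: [0.4107, -0.3383, 0.1591]
tool_rot: [0.997, -0.079, -0.013, -0.001]
ft_force: [0.5, -0.3, -3.2]
grip_width: 0.0564
clock 13.57 cur yaw -9.1 q6 1.05 pos [ 410.7 -338.3  159.1] F [ 0.5 -0.3 -3.2] w 56.4 | shift cm [ 11.17 -50.91  -0.43] roll 0.2
tool z [-0.0258  0.0031 -0.9997] q [-0.682  0.372 -0.043  1.178 -0.014  1.048]
```

```bash
python3 -m inch '[[[4,0.7,-3,0,0],[4,1.8,-8,-0.1,0],[4,3.1,-14,-0.2,0],[4,4.4,-20,-0.3,0],[4,5.7,-26,-0.4,0]]]'; python3 go.py .6016 .1467 .16 -9.3
```

```text
clock: 14.2
eef_pos: [0.5073, -0.0887, 0.1592]
tool_rot: [0.997, -0.08, -0.015, -0.001]
ft_force: [1.7, 0.2, -2.9]
grip_width: 0.0564
clock 14.20 cur yaw -9.1 q6 1.56 pos [507.3 -88.7 159.2] F [ 1.7  0.2 -2.9] w 56.4 | shift cm [  5.57 -24.73  -0.28] roll 0.2
tool z [-0.0295  0.0037 -0.9996] q [-1.720e-01  3.460e-01 -8.200e-02  1.173e+00 -1.000e-03  1.558e+00]
```

```bash
python3 -m inch '[[[4,1.4,-6,-0.1,0],[4,2.8,-12,-0.2,0],[4,4.1,-18,-0.3,0],[4,5.2,-23,-0.3,0],[4,5.6,-24.7,-0.3,0]]]'; python3 -m inch '[[[4,0,0,0,0],[4,0,0,0,0],[4,0,0,0,0],[4,0,0,0,0],[4,0,0,0,0]]]'; python3 go.py .6016 .1467 .16 -9.3
python3 - <<'E'
from mk import *
p,d,i=shot("wrist","w7")
cv2.imwrite("pics/w7.png",p[:,:,::-1])
p,d,i=shot("scene","s7")
cv2.imwrite("pics/s7.png",cv2.resize(p[180:310,130:370],(800,433),interpolation=cv2.INTER_CUBIC)[:,:,::-1])
E
```

```text
clock: 14.82
eef_pos: [0.6012, 0.1493, 0.1571]
tool_rot: [0.997, -0.078, -0.017, -0.0]
ft_force: [0.3, -0.2, -2.7]
grip_width: 0.0567
clock: 15.45
eef_pos: [0.6013, 0.1486, 0.1576]
tool_rot: [0.997, -0.078, -0.016, -0.0]
ft_force: [0.2, 0.3, -3.2]
grip_width: 0.0561
clock 15.45 cur yaw -9.0 q6 1.96 pos [601.3 148.6 157.6] F [ 0.2  0.3 -3.2] w 56.1 | shift cm [ 0.05  0.18 -0.24] roll 0.3
tool z [-0.0328  0.0032 -0.9995] q [0.237 0.548 0.233 1.287 0.011 1.964]
```

View pics/w7.png

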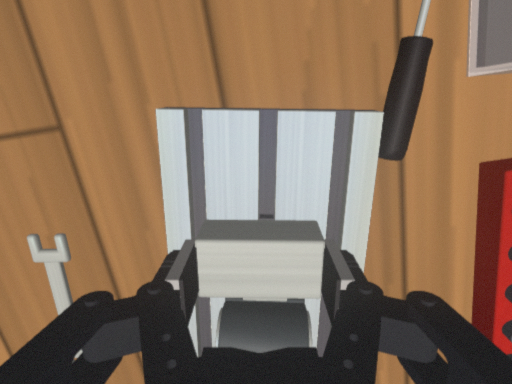

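View pics/s7.png

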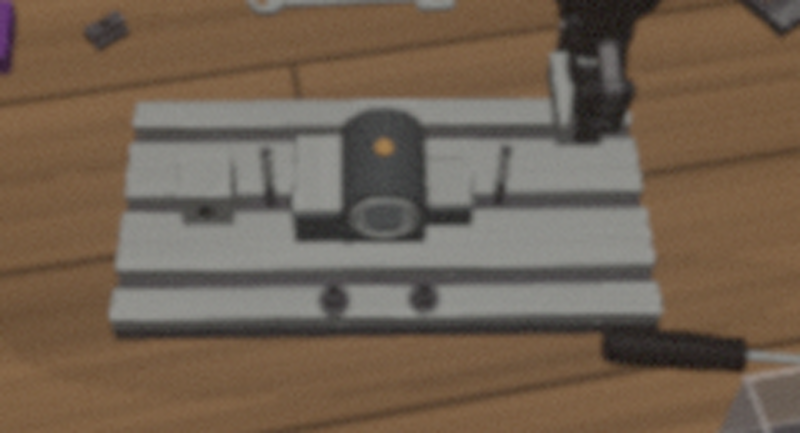

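```bash
python3 - <<'E'
from h import *
q=np.load("w7.npz");i={k:q[k] for k in ("vfov","cx","cy","R","t")}
P=np.array(get_obs()["eef_pos"]);print(P)
H=np.array([.5832,.0297]);u=np.array([.1616,.9869]);n=np.array([u[1],-u[0]])
for uv in [(268.5,112),(267,213)]:
    s=onz(*uv,.03,i)[:2]-H;print("slot",s@u,s@n)
zt=P[2]-.0219+.025
c=np.mean([onz(a,b,zt,i) for a,b in [(199,240),(322,239),(323,298),(198,298)]],0);print(c-P,(c[:2]-H)@u,(c[:2]-H)@n)
E
python3 go.py .6016 .1467 .058 -9.3
```

```text
[0.60127109 0.14891286 0.1574168 ]
slot 0.1821735318285305 0.0017974441210588255
slot 0.09749692170938182 0.00170045220082839
[0.00119696 0.00098162 0.0031    ] 0.12173365448801356 -0.00040778329359287326
clock 15.55 cur yaw -8.9 q6 1.96 pos [601.3 148.9 157.4] F [-0.2 -0.  -3.9] w 56.1 | shift cm [0.4  0.19 9.93] roll 0.4
tool z [-0.033   0.0031 -0.9994] q [0.238 0.548 0.233 1.287 0.011 1.964]
```

```bash
python3 -m inch '[[[4,0.5,0.2,3,0.4],[4,0.55,0.2,6,0.4],[4,0.55,0.2,8.5,0.4],[4,0.55,0.2,9.8,0.4],[4,0.55,0.2,9.8,0.4]]]'; python3 go.py .603 .1467 .054 -9.3
```

```text
clock: 16.18
eef_pos: [0.6025, 0.1463, 0.0585]
tool_rot: [0.997, -0.081, -0.018, 0.0]
ft_force: [-0.0, -0.6, -3.1]
grip_width: 0.0563
clock 16.18 cur yaw -9.3 q6 1.97 pos [602.5 146.3  58.5] F [-0.  -0.6 -3.1] w 56.3 | shift cm [ 0.06 -0.05  0.45] roll -0.0
tool z [-0.035   0.0027 -0.9994] q [0.233 0.63  0.103 1.077 0.011 1.967]
```

```bash
python3 -m inch '[[[4,0.07,0,0.3,0],[4,0.07,0,0.5,0],[4,0.07,0,0.6,0],[4,0.07,0,0.65,0],[4,0.07,0,0.65,0]]]'; python3 go.py .603 .1467 .054 -9.3
```

```text
clock: 16.8
eef_pos: [0.6031, 0.1462, 0.0523]
tool_rot: [0.997, -0.081, -0.017, 0.0]
ft_force: [-1.4, 0.5, -1.8]
grip_width: 0.0563
clock 16.80 cur yaw -9.3 q6 1.97 pos [603.1 146.2  52.3] F [-1.4  0.5 -1.8] w 56.3 | shift cm [-0.03 -0.05 -0.17] roll -0.0
tool z [-0.0345  0.0028 -0.9994] q [0.233 0.637 0.098 1.064 0.011 1.966]
```

```bash
python3 -m inch '[[[4,0,0,0.1,0],[4,0,0,0.15,0],[4,0,0,0.15,0],[4,0,0,0.15,0],[4,0,0,0.15,0]]]'; python3 go.py .603 .1467 .054 -9.3
```

```text
clock: 17.42
eef_pos: [0.6031, 0.1462, 0.0522]
tool_rot: [0.997, -0.081, -0.017, -0.0]
ft_force: [-3.2, -0.6, 5.1]
grip_width: 0.0566
clock 17.43 cur yaw -9.3 q6 1.97 pos [603.1 146.2  52.2] F [-3.2 -0.6  5.1] w 56.6 | shift cm [-0.03 -0.05 -0.18] roll -0.0
tool z [-0.0336  0.003  -0.9994] q [0.233 0.637 0.097 1.063 0.011 1.967]
```

```bash
python3 -m inch '[[[7.5,0,0,0,0],[7.5,0,0,0,0],[7.5,0,0,0,0],[7.5,0,0,-3,0],[7.5,0,0,-6,0]]]'; python3 -m inch '[[[7.5,0,1,-6,0],[7.5,0,3,-12,0],[7.5,0,5,-14,0],[7.5,0,5,-14,0],[7.5,0,5,-14,0]]]'; python3 go.py .402 .365 .22 25;  python3 - <<'E'
from mk import *
p,d,i=shot("wrist","w8")
cv2.imwrite("pics/w8.png",p[:,:,::-1])
E
```

```text
clock: 18.05
eef_pos: [0.6048, 0.146, 0.1121]
tool_rot: [0.997, -0.081, -0.018, 0.0]
ft_force: [0.5, -0.3, -0.2]
grip_width: 0.0748
clock: 18.68
eef_pos: [0.601, 0.0966, 0.2504]
tool_rot: [0.997, -0.081, -0.019, 0.0]
ft_force: [0.1, 0.5, 0.2]
grip_width: 0.0754
clock 18.68 cur yaw -9.3 q6 1.89 pos [601.   96.6 250.4] F [0.1 0.5 0.2] w 75.4 | shift cm [-23.86 -23.27   3.86] roll -34.3
tool z [-0.0376  0.0027 -0.9993] q [0.155 0.492 0.384 1.499 0.008 1.889]
```

View pics/w8.png

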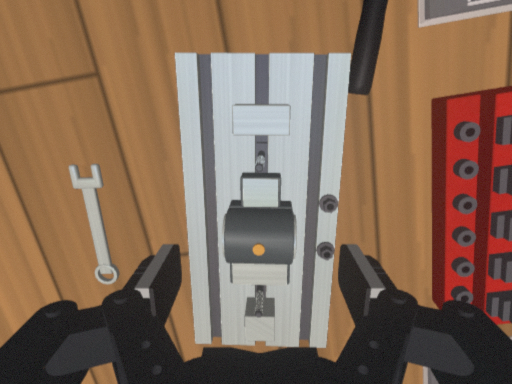

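Run:
```python
from h import *
q=np.load("w8.npz");i={k:q[k] for k in ("vfov","cx","cy","R","t")}
H=np.array([.5832,.0297]);u=np.array([.1616,.9869]);n=np.array([u[1],-u[0]])
def r(name,uv,z):
    s=onz(*uv,z,i)[:2]-H;print(name,np.round([s@u*1000,s@n*1000],1))
r("low c",(261.5,120.5),.055)
for k,uv in enumerate([(233,104),(290,105),(290,136),(233,136)]): r(k,uv,.055)
r("slot top",(261.5,56),.03);r("slot by stud",(261.5,145),.03)
r("thinfoot outer",(261.5,178),.055)
cv2.imwrite("pics/w8c.png",cv2.resize(q["p"][90:350,210:310],(0,0),fx=2.9,fy=2.3,interpolation=cv2.INTER_CUBIC)[:,:,::-1])
```

```text
low c [118.2   2.1]
0 [134. -26.]
1 [133.1  30.1]
2 [102.9  31. ]
3 [102.7 -26.8]
slot top [180.1   1.3]
slot by stud [89.5  1.4]
thinfoot outer [58.7  2.2]
```

View pics/w8c.png

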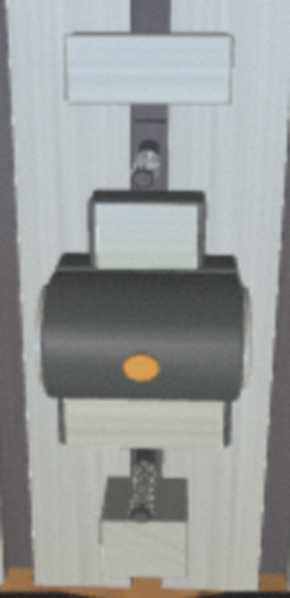

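Run:
```python
from h import *
for n in ["scene","side"]:
    i=optics.camera_info(n);z=np.load(n+"0.npz");C=cloud(z["d"],i)
    m=(C[...,0]>.25)&(C[...,0]<.42)&(C[...,1]>.34)&(C[...,1]<.56)&(C[...,2]>.025)&(z["d"]>0)
    for a in (0.025,.06,.10,.14,.18):
        q=C[m&(C[...,2]>a)&(C[...,2]<a+.04)]
        if len(q): print(n,a,len(q),np.round(np.percentile(q,[2,50,98],axis=0),3).tolist())
```

```text
scene 0.025 618 [[0.274, 0.439, 0.026], [0.352, 0.544, 0.046], [0.415, 0.547, 0.064]]
scene 0.06 698 [[0.263, 0.439, 0.061], [0.35, 0.544, 0.081], [0.416, 0.547, 0.099]]
scene 0.1 364 [[0.28, 0.44, 0.101], [0.344, 0.462, 0.114], [0.396, 0.547, 0.138]]
scene 0.14 144 [[0.319, 0.456, 0.141], [0.336, 0.465, 0.166], [0.343, 0.48, 0.173]]
side 0.025 369 [[0.266, 0.439, 0.026], [0.338, 0.545, 0.046], [0.417, 0.552, 0.065]]
side 0.06 460 [[0.266, 0.44, 0.061], [0.339, 0.545, 0.081], [0.416, 0.553, 0.099]]
side 0.1 227 [[0.275, 0.442, 0.1], [0.332, 0.459, 0.114], [0.403, 0.55, 0.137]]
side 0.14 86 [[0.32, 0.455, 0.141], [0.332, 0.464, 0.167], [0.344, 0.482, 0.175]]
```

```bash
python3 -m inch '[[[7,-3,-3,0,-10],[7,-6,-6,0.5,-20],[7,-9,-9,1,-30],[7,-12,-12,1.5,-40],[7,-15,-15,2,-50]]]'; python3 go.py .402 .365 .22 115
```

```text
clock: 19.35
eef_pos: [0.4743, 0.2706, 0.2328]
tool_rot: [0.936, 0.351, -0.02, -0.008]
ft_force: [0.4, 0.9, 0.4]
grip_width: 0.07
clock 19.35 cur yaw 41.1 q6 1.36 pos [474.3 270.6 232.8] F [0.4 0.9 0.4] w 70.0 | shift cm [  0.8  -11.83   1.59] roll -73.9
tool z [-4.210e-02  7.000e-04 -9.991e-01] q [0.507 0.366 0.145 1.387 0.021 1.361]
```

```bash
python3 -m inch '[[[7,0.2,-3,0.3,-10],[7,0.4,-6,0.6,-20],[7,0.6,-9,0.9,-30],[7,0.8,-11.8,1,-40],[7,0.8,-11.8,1.2,-50]]]'; python3 go.py .402 .365 .22 115;  python3 -m inch '[[[7,0,0,0,-10],[7,0,0,0,-20],[7,0,0,0,-24],[7,0,0,0,-24],[7,0,0,0,-24]]]'; python3 go.py .402 .365 .22 115;python3 -m inch '[[[7,0,0,0,0],[7,0,0,0,0],[7,0,0,0,0],[7,0,0,0,0],[7,0,0,0,0]]]'; python3 go.py .402 .365 .22 115
```

```text
clock: 19.98
eef_pos: [0.3998, 0.3665, 0.2217]
tool_rot: [0.696, 0.717, -0.016, -0.016]
ft_force: [-0.2, -1.1, 0.6]
grip_width: 0.0699
clock 19.98 cur yaw 91.7 q6 0.70 pos [399.8 366.5 221.7] F [-0.2 -1.1  0.6] w 69.9 | shift cm [-0.16  0.22  0.16] roll -23.3
tool z [-0.0453 -0.0014 -0.999 ] q [0.726 0.362 0.111 1.354 0.029 0.697]
clock: 20.6
eef_pos: [0.3992, 0.3665, 0.2207]
tool_rot: [0.532, 0.846, -0.014, -0.019]
ft_force: [-0.2, 0.5, 0.1]
grip_width: 0.0699
clock 20.60 cur yaw 115.6 q6 0.28 pos [399.2 366.5 220.7] F [-0.2  0.5  0.1] w 69.9 | shift cm [-0.26  0.19  0.05] roll 0.6
tool z [-0.0469 -0.0028 -0.9989] q [0.727 0.364 0.11  1.354 0.029 0.279]
clock: 21.22
eef_pos: [0.3992, 0.3665, 0.2207]
tool_rot: [0.532, 0.846, -0.014, -0.019]
ft_force: [0.5, 0.1, 0.2]
grip_width: 0.07
clock 21.23 cur yaw 115.6 q6 0.28 pos [399.2 366.5 220.7] F [0.5 0.1 0.2] w 70.0 | shift cm [-0.26  0.19  0.06] roll 0.6
tool z [-0.0468 -0.0026 -0.9989] q [0.727 0.363 0.11  1.354 0.029 0.279]
```

Run:
```python
from mk import *
p,d,i=shot("wrist","w9")
cv2.imwrite("pics/w9.png",p[:,:,::-1])
sheet("w9",.014,.32,.48,.29,.44,.00025,"w9o")
```

```text
(no output)
```

View pics/w9o.png

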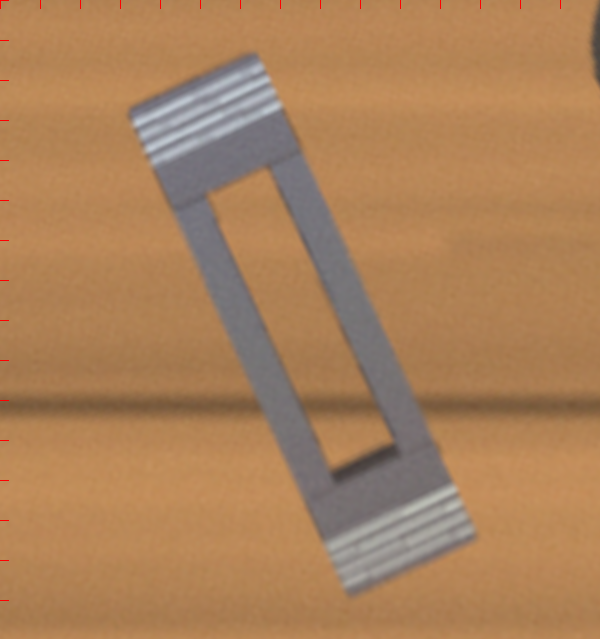

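View pics/w9.png

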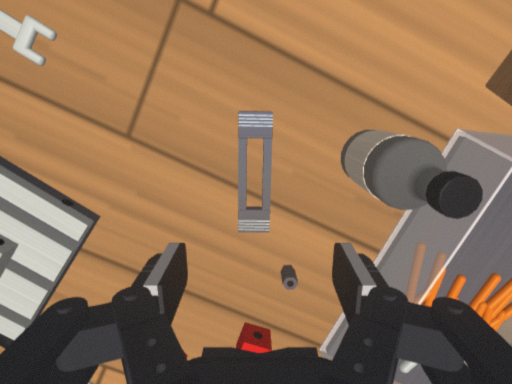

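```bash
python3 go.py .4009 .3658 .015 114.4
```

```text
clock 21.27 cur yaw 115.6 q6 0.28 pos [399.2 366.5 220.7] F [-0.5 -0.2  0.5] w 70.0 | shift cm [-0.5   1.01 20.54] roll 1.2
tool z [-0.0468 -0.0027 -0.9989] q [0.727 0.364 0.11  1.354 0.029 0.279]
```

```bash
python3 -m inch '[[[6,-0.2,0.4,5,1],[6,-0.4,0.8,10,1.2],[6,-0.5,1,15,1.2],[6,-0.5,1,18,1.2],[6,-0.5,1,18,1.2]]]'; python3 go.py .4009 .3658 .015 114.4
```

```text
clock: 21.9
eef_pos: [0.4001, 0.3642, 0.0379]
tool_rot: [0.541, 0.84, -0.017, -0.02]
ft_force: [-0.1, 0.2, 1.3]
grip_width: 0.0599
clock 21.90 cur yaw 114.4 q6 0.30 pos [400.1 364.2  37.9] F [-0.1  0.2  1.3] w 59.9 | shift cm [0.08 0.26 2.29] roll 0.0
tool z [-0.0516 -0.0069 -0.9986] q [ 0.723  0.526 -0.151  0.937  0.029  0.296]
```

```bash
python3 -m inch '[[[6,0.1,0.3,1,0],[6,0.1,0.3,2,0],[6,0.1,0.3,2.3,0],[6,0.1,0.3,2.3,0],[6,0.1,0.3,2.3,0]]]'; python3 go.py .4009 .3658 .015 114.4; python3 -m inch '[[[2,0,0,0,0],[2,0,0,0,0],[2,0,0,0,0],[2,0,0,0,0],[2,0,0,0,0]]]';python3 go.py .4009 .3658 .015 114.4
```

```text
clock: 22.52
eef_pos: [0.4014, 0.3664, 0.0153]
tool_rot: [0.541, 0.841, -0.016, -0.02]
ft_force: [-0.5, 0.7, -0.1]
grip_width: 0.0602
clock 22.52 cur yaw 114.4 q6 0.30 pos [401.4 366.4  15.3] F [-0.5  0.7 -0.1] w 60.2 | shift cm [-0.04 -0.07  0.03] roll 0.0
tool z [-0.0509 -0.0063 -0.9987] q [ 0.724  0.559 -0.165  0.889  0.029  0.297]
clock: 23.15
eef_pos: [0.4018, 0.3667, 0.0161]
tool_rot: [0.541, 0.841, -0.016, -0.019]
ft_force: [-0.3, -0.9, 4.8]
grip_width: 0.0341
clock 23.15 cur yaw 114.4 q6 0.30 pos [401.8 366.7  16.1] F [-0.3 -0.9  4.8] w 34.1 | shift cm [-0.04 -0.11  0.11] roll 0.0
tool z [-0.05   -0.0056 -0.9987] q [ 0.724  0.558 -0.165  0.89   0.029  0.297]
```

```bash
python3 -m inch '[[[2,0,0,-2,0],[2,0,0,-6,0],[2,0,0,-11,0],[2,0,0,-14,0],[2,0,0,-14,0]]]'; python3 go.py .5661 -.0749 .165 170.7
python3 - <<'E'
from mk import *
p,d,i=shot("wrist","w10")
cv2.imwrite("pics/w10.png",p[:,:,::-1])
E
```

```text
clock: 23.78
eef_pos: [0.4101, 0.3685, 0.1576]
tool_rot: [0.541, 0.841, -0.014, -0.019]
ft_force: [-0.5, 0.6, -3.7]
grip_width: 0.0341
clock 23.77 cur yaw 114.4 q6 0.29 pos [410.1 368.5 157.6] F [-0.5  0.6 -3.7] w 34.1 | shift cm [-46.81  -4.19  -1.35] roll -56.3
tool z [-0.0463 -0.0024 -0.9989] q [0.717 0.42  0.025 1.213 0.029 0.29 ]
```

View pics/w10.png

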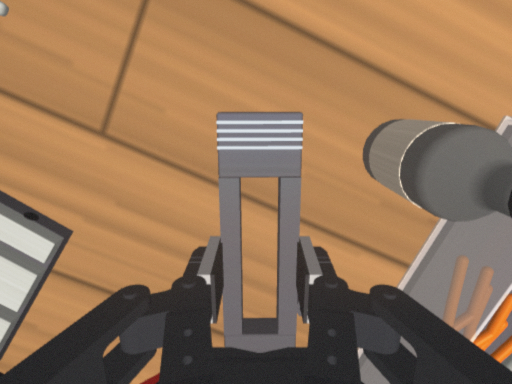

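```bash
python3 - <<'E'
from h import *
q=np.load("w10.npz");i={k:q[k] for k in ("vfov","cx","cy","R","t")}
from scipy.spatial.transform import Rotation as Ro
o=get_obs();P=np.array(o["eef_pos"]);R=Ro.from_quat(o["tool_rot"]).as_matrix()
for nm,uv in (("endL",(217,113)),("endR",(302,113)),("slotL",(242,177)),("slotR",(278,177)),("farslotL",(245,333)),("farslotR",(276,333))):
    X=onz(*uv,P[2]-.002,i); print(nm,np.round(R.T@(X-P)*1000,1))
E
python3 -m inch '[[[2,-3,-0.3,0,-8],[2,-8,-0.7,-0.2,-18],[2,-14,-1.2,-0.4,-28],[2,-20,-1.8,-0.5,-38],[2,-24,-2.1,-0.7,-48]]]'; python3 go.py .5661 -.0749 .165 170.7
```

```text
endL [-16.8 -66.    4.9]
endR [ 18.3 -66.    5.4]
slotL [ -6.9 -39.    3.7]
slotR [  8.7 -39.    4. ]
farslotL [-6.6 40.6 -0. ]
farslotR [ 8.9 40.9  0.2]
clock: 24.45
eef_pos: [0.4877, 0.1378, 0.1565]
tool_rot: [0.151, 0.988, -0.008, -0.027]
ft_force: [0.4, 1.6, -3.3]
grip_width: 0.0341
clock 24.45 cur yaw 162.6 q6 -1.00 pos [487.7 137.8 156.5] F [ 0.4  1.6 -3.3] w 34.1 | shift cm [-13.78 -17.98  -1.13] roll -8.1
tool z [-0.0552 -0.0069 -0.9985] q [ 0.271  0.351 -0.082  1.193  0.008 -0.997]
```

```bash
python3 -m inch '[[[2,-3.6,-4.7,-0.3,-4],[2,-7.2,-9.4,-0.6,-8],[2,-10.8,-14.1,-0.9,-8.1],[2,-13.8,-18,-1.1,-8.1],[2,-13.8,-18,-1.1,-8.1]]]'; python3 go.py .5661 -.0749 .165 170.7;python3 - <<'E'
from mk import *
p,d,i=shot("wrist","w11")
cv2.imwrite("pics/w11.png",p[:,:,::-1])
p,d,i=shot("side","s11")
cv2.imwrite("pics/s11.png",cv2.resize(p[110:270,220:360],(700,800),interpolation=cv2.INTER_CUBIC)[:600,:,::-1])
E
```

```text
clock: 25.08
eef_pos: [0.5655, -0.0786, 0.1612]
tool_rot: [0.084, 0.996, -0.006, -0.029]
ft_force: [-0.7, 0.9, -5.2]
grip_width: 0.0339
clock 25.07 cur yaw 170.4 q6 -1.53 pos [565.5 -78.6 161.2] F [-0.7  0.9 -5.2] w 33.9 | shift cm [ 0.02  0.37 -0.39] roll -0.3
tool z [-0.0596 -0.0067 -0.9982] q [-0.131  0.471  0.116  1.273 -0.014 -1.533]
```

View pics/w11.png

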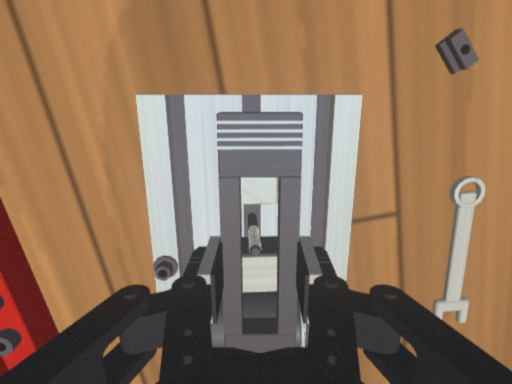

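View pics/s11.png

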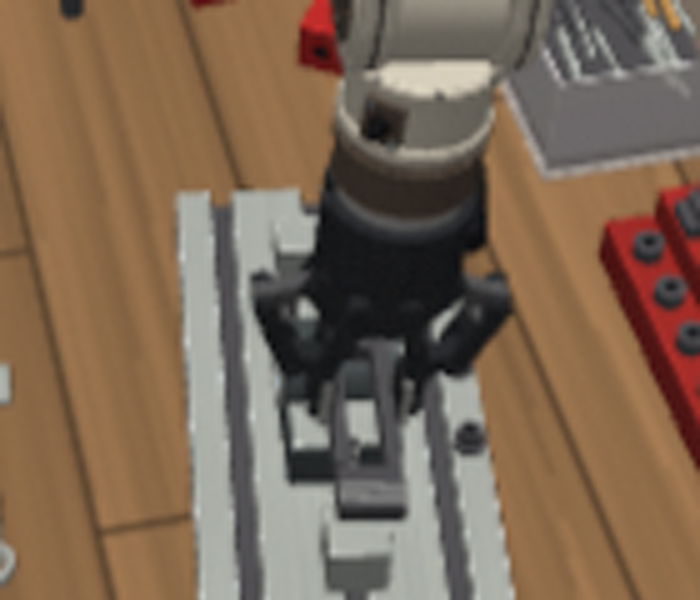

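Run:
```python
from h import *
cv2.imwrite("pics/w11c.png",cv2.resize(np.load("w11.npz")["p"][95:350,195:325],(0,0),fx=3,fy=2.3,interpolation=cv2.INTER_CUBIC)[:,:,::-1])
q=np.load("w11.npz");i={k:q[k] for k in ("vfov","cx","cy","R","t")}
from scipy.spatial.transform import Rotation as Ro
o=get_obs();P=np.array(o["eef_pos"]);R=Ro.from_quat(o["tool_rot"]).as_matrix()
H=np.array([.5832,.0297]);u=np.array([.1616,.9869]);n=np.array([u[1],-u[0]])
f,cx,cy=K(i);
Rc=np.array(i["R"]);t=np.array(i["t"]);c=-Rc.T@t
# strap plane in tool frame: use points from w10 (tool frame mm): intersect ray with plane through measured strap
A=np.array([[-16.8,-66,4.9],[18.3,-66,5.4],[8.9,40.9,.2]])/1000
N=np.cross(A[1]-A[0],A[2]-A[0]);
for nm,uv in (("endL",(218,113)),("endR",(302,113)),("slotL",(241,177)),("slotR",(277,177))):
    r=Rc.T@np.array([(uv[0]-cx)/f,(uv[1]-cy)/f,1]);rt=R.T@r;ct=R.T@(c-P)
    k=N@(A[0]-ct)/(N@rt);X=ct+k*rt;W=R@X+P
    print(nm,np.round(X*1000,1),"world u,n,z",np.round([(W[:2]-H)@u*1000,(W[:2]-H)@n*1000,W[2]*1000],1))
W=R@np.array([0.0008,0.0005,0.002])+P;print("TCP u,n",(P[:2]-H)@u*1000,(P[:2]-H)@n*1000, "normal tilt world",R@(N/np.linalg.norm(N)))
for z,uv in ((.096,(255,252)),(.09,(254,240))):
    s=onz(*uv,z,i)[:2]-H;print("stud",s@u*1000,s@n*1000)
for nm,uv,z in (("plate slot far",(251.5,96),.03),("plateL",(138,96),.03),("plateR",(361,96),.03)):
    s=onz(*uv,z,i)[:2]-H;print(nm,s@u*1000,s@n*1000)
```

```text
endL [-18.7 -70.9   5.1] world u,n,z [-177.7   16.8  156.5]
endR [ 15.4 -70.7   5.6] world u,n,z [-177.5  -17.4  158.1]
slotL [ -9.9 -44.3   4. ] world u,n,z [-151.1    8.1  157.8]
slotR [  5.5 -44.2   4.2] world u,n,z [-150.9   -7.3  158.5]
TCP u,n -106.68011797343227 -1.5669010223715156 normal tilt world [-0.03902693  0.03895657 -0.99847848]
stud -83.30077233105398 0.011047495986382393
stud -89.36298252176955 0.37322267685673843
plate slot far -184.68127479368815 -1.1980417147870006
plateL -185.20425502887895 86.26105481458379
plateR -184.15669113106765 -88.92528282194127
```

View pics/w11c.png

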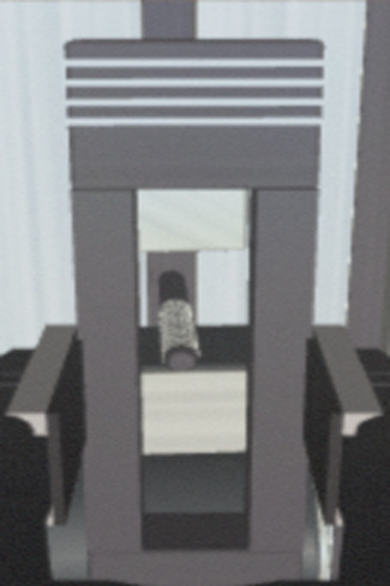

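```bash
python3 go.py .5655 -.0773 .118 170.7
```

```text
clock 25.18 cur yaw 170.6 q6 -1.53 pos [564.4 -75.3 161.6] F [-0.7 -0.1 -2.6] w 34.3 | shift cm [-0.4  -0.11  4.35] roll -0.1
tool z [-0.0608 -0.0054 -0.9981] q [-0.126  0.469  0.113  1.275 -0.013 -1.533]
```

```bash
python3 -m inch '[[[2,-0.2,0,1.5,-0.1],[2,-0.4,-0.1,3,-0.1],[2,-0.4,-0.1,4.3,-0.1],[2,-0.4,-0.1,4.3,-0.1],[2,-0.4,-0.1,4.3,-0.1]]]'
python3 - <<'E'
from mk import *
p,d,i=shot("wrist","w12")
cv2.imwrite("pics/w12.png",cv2.resize(p[60:350,160:360],(552,600),interpolation=cv2.INTER_CUBIC)[:,:,::-1])
E
python3 go.py .5655 -.0773 .09 170.7
```

```text
clock: 25.8
eef_pos: [0.5658, -0.077, 0.1188]
tool_rot: [0.081, 0.996, -0.005, -0.03]
ft_force: [-0.0, 0.2, -3.3]
grip_width: 0.0345
clock 25.85 cur yaw 170.7 q6 -1.54 pos [566.1 -77.2 119.1] F [ 0.3 -0.3 -3.9] w 34.4 | shift cm [-0.11  0.02  2.91] roll 0.0
tool z [-0.0595 -0.0056 -0.9982] q [-0.129  0.504  0.053  1.178 -0.013 -1.538]
```

View pics/w12.png

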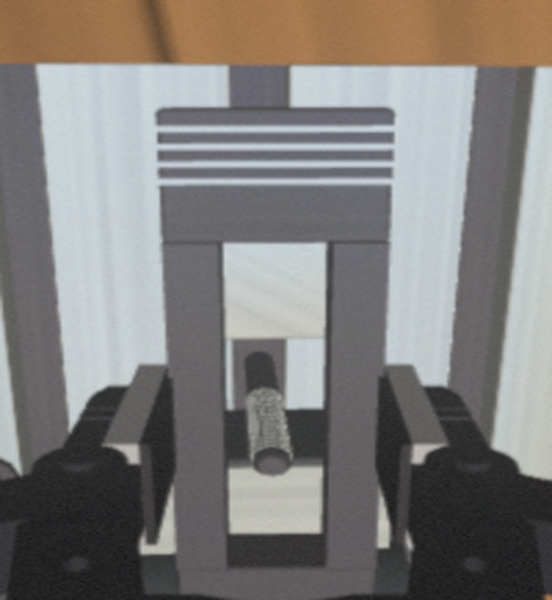

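```bash
python3 -m inch '[[[2,-0.1,0,1,0],[2,-0.15,0,2,0],[2,-0.15,0,2.7,0],[2,-0.15,0,2.9,0],[2,-0.15,0,2.9,0]]]';python3 go.py .566 -.0773 .085 170.7
```

```text
clock: 26.48
eef_pos: [0.5657, -0.0776, 0.0899]
tool_rot: [0.081, 0.996, -0.005, -0.03]
ft_force: [0.3, -0.2, -3.6]
grip_width: 0.0344
clock 26.48 cur yaw 170.7 q6 -1.54 pos [565.7 -77.6  89.9] F [ 0.3 -0.2 -3.6] w 34.4 | shift cm [-0.05  0.04  0.48] roll 0.0
tool z [-0.0599 -0.0056 -0.9982] q [-0.13   0.53   0.014  1.114 -0.013 -1.538]
```

```bash
python3 -m inch '[[[2,-0.05,0.03,0.2,0],[2,-0.05,0.03,0.3,0],[2,-0.05,0.03,0.4,0],[2,-0.05,0.03,0.5,0],[2,-0.05,0.03,0.5,0]]]';python3 go.py .566 -.0773 .084 170.7
```

```text
clock: 27.1
eef_pos: [0.5663, -0.0774, 0.0855]
tool_rot: [0.081, 0.996, -0.005, -0.029]
ft_force: [-1.0, 0.7, 0.4]
grip_width: 0.0341
clock 27.10 cur yaw 170.7 q6 -1.54 pos [566.3 -77.4  85.5] F [-1.   0.7  0.4] w 34.1 | shift cm [0.02 0.01 0.15] roll 0.0
tool z [-0.0589 -0.0057 -0.9982] q [-0.129  0.535  0.01   1.103 -0.013 -1.538]
```

```bash
python3 -m inch '[[[2,0,0,0.1,0],[2,0,0,0.2,0],[2,0,0,0.3,0],[2,0,0,0.3,0],[2,0,0,0.3,0]]]';python3 go.py .566 -.0773 .084 170.7;  python3 - <<'E'
from mk import *
p,d,i=shot("wrist","w13")
cv2.imwrite("pics/w13.png",cv2.resize(p[60:350,160:360],(552,600),interpolation=cv2.INTER_CUBIC)[:,:,::-1])
p,d,i=shot("scene","s13")
cv2.imwrite("pics/s13.png",cv2.resize(p[180:290,150:340],(800,463),interpolation=cv2.INTER_CUBIC)[:,:,::-1])
E
```

```text
clock: 27.72
eef_pos: [0.5674, -0.0777, 0.0848]
tool_rot: [0.081, 0.996, -0.006, -0.027]
ft_force: [-1.8, 1.7, 11.1]
grip_width: 0.034
clock 27.73 cur yaw 170.7 q6 -1.54 pos [567.4 -77.7  84.8] F [-1.8  1.7 11.1] w 34.0 | shift cm [0.14 0.02 0.09] roll 0.0
tool z [-0.0552 -0.0067 -0.9985] q [-0.129  0.535  0.008  1.097 -0.014 -1.538]
```

View pics/w13.png

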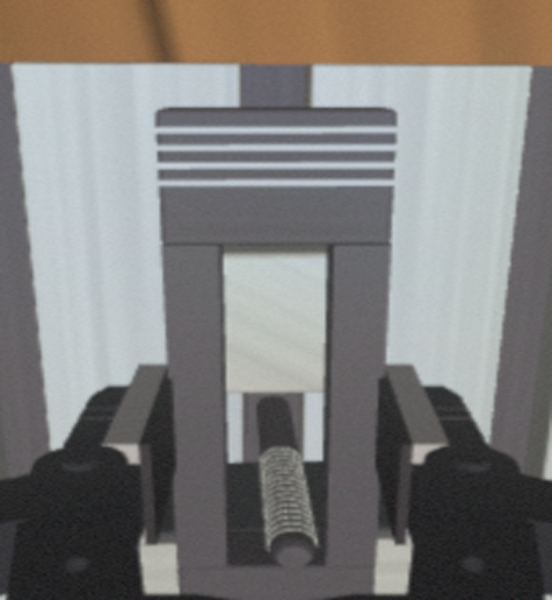

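View pics/s13.png

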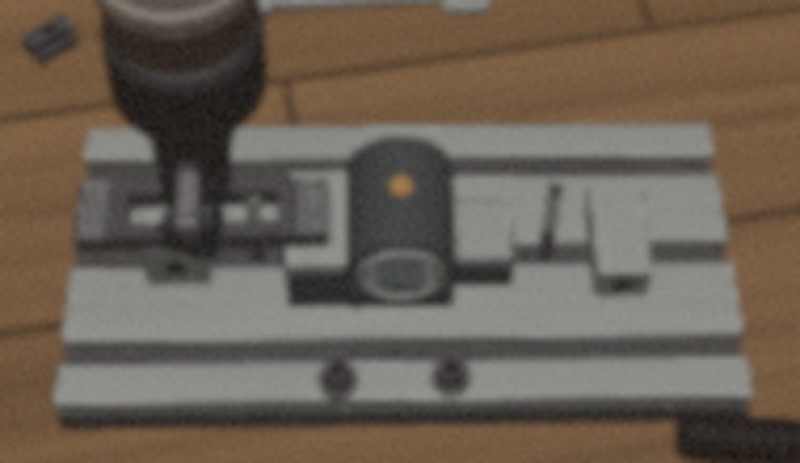

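```bash
python3 -m inch '[[[5.2,0,0,0,0],[5.2,0,0,0,0],[5.2,0,0,0,0],[5.2,0,0,0,0],[5.2,0,0,0,0]]]';python3 go.py .566 -.0773 .16 170.7
python3 - <<'E'
from mk import *
p,d,i=shot("wrist","w14")
cv2.imwrite("pics/w14.png",cv2.resize(p[60:350,160:360],(552,600),interpolation=cv2.INTER_CUBIC)[:,:,::-1])
E
```

```text
clock: 28.45
eef_pos: [0.5673, -0.0777, 0.0845]
tool_rot: [0.081, 0.996, -0.006, -0.027]
ft_force: [0.4, 0.0, 0.3]
grip_width: 0.0516
clock 28.45 cur yaw 170.7 q6 -1.54 pos [567.3 -77.7  84.5] F [0.4 0.  0.3] w 51.6 | shift cm [ 0.54 -0.1  -7.53] roll 0.0
tool z [-0.0556 -0.0066 -0.9984] q [-0.129  0.535  0.007  1.097 -0.014 -1.538]
```

View pics/w14.png

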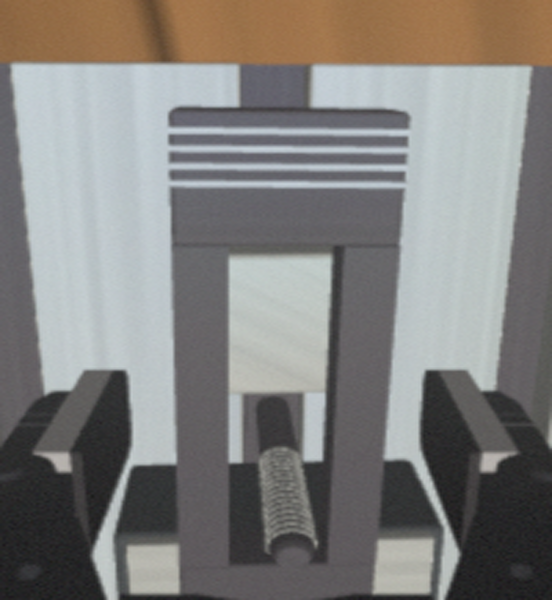

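```bash
python3 -m inch '[[[5.2,0,0,-1.5,0],[5.2,0,0,-4,0],[5.2,0,0,-8,0],[5.2,0,0,-12,0],[5.2,0,0,-12,0]]]';python3 go.py .588 -.324 .2 95.5
```

```text
clock: 29.12
eef_pos: [0.5767, -0.0772, 0.2098]
tool_rot: [0.081, 0.996, -0.006, -0.023]
ft_force: [-0.1, 0.4, -1.2]
grip_width: 0.0518
clock 29.12 cur yaw 170.7 q6 -1.54 pos [576.7 -77.2 209.8] F [-0.1  0.4 -1.2] w 51.8 | shift cm [ -5.14 -24.16   1.12] roll 75.2
tool z [-0.0458 -0.0079 -0.9989] q [-0.126  0.455  0.219  1.38  -0.014 -1.535]
```

```bash
python3 - <<'E'
from mk import *
p,d,i=shot("wrist","w15")
cv2.imwrite("pics/w15.png",p[:,:,::-1])
E
python3 -m inch '[[[6,-1,-5,0.2,10],[6,-2,-10,0.4,20],[6,-3,-15,0.6,30],[6,-4,-20,0.8,40],[6,-5.1,-24.1,1,50]]]';python3 -m inch '[[[6,0,0,0,10],[6,0,0,0,20],[6,0,0,0,25],[6,0,0,0,25],[6,0,0,0,25]]]'; python3 go.py .588 -.324 .2 95.5;python3 - <<'E'
from mk import *
p,d,i=shot("wrist","w16")
cv2.imwrite("pics/w16.png",p[:,:,::-1])
sheet("w16",.012,.52,.66,-.39,-.25,.00025,"w16o")
E
```

```text
clock: 29.8
eef_pos: [0.5855, -0.3249, 0.1972]
tool_rot: [0.497, 0.867, -0.016, -0.021]
ft_force: [0.5, 0.2, 0.2]
grip_width: 0.0596
clock: 30.42
eef_pos: [0.5851, -0.3246, 0.1966]
tool_rot: [0.673, 0.74, -0.02, -0.018]
ft_force: [0.8, -0.7, 0.0]
grip_width: 0.0599
clock 30.43 cur yaw 95.4 q6 -0.59 pos [ 585.1 -324.6  196.6] F [ 0.8 -0.7  0. ] w 59.9 | shift cm [ 0.04  0.27 -0.36] roll -0.1
tool z [-0.0533 -0.0056 -0.9986] q [-0.493  0.648  0.507  1.474 -0.03  -0.588]
```

View pics/w15.png

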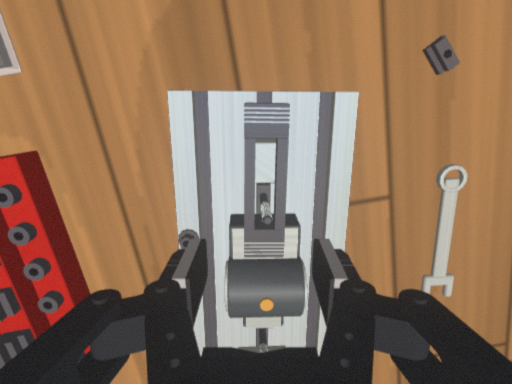

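View pics/w16o.png

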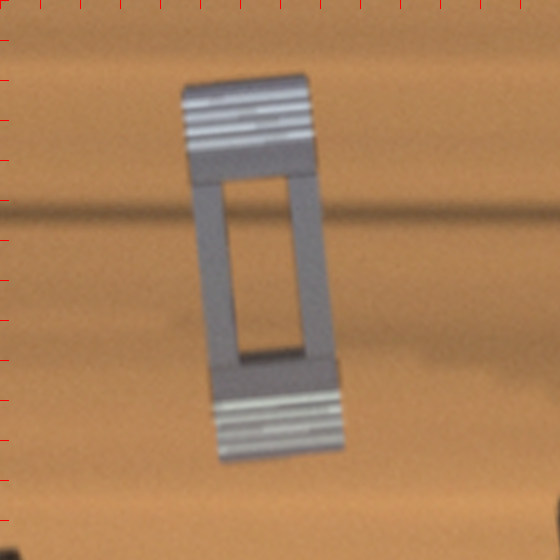

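View pics/w16.png

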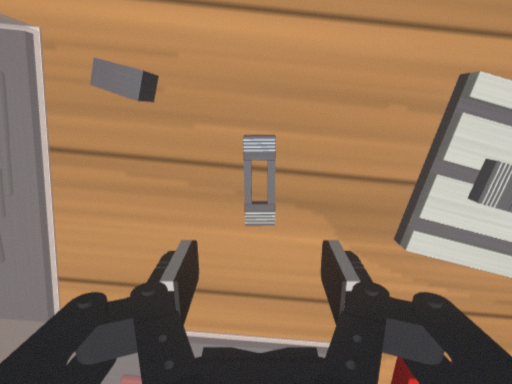

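```bash
python3 go.py .5869 -.3243 .015 95.9
```

```text
clock 30.48 cur yaw 95.4 q6 -0.59 pos [ 585.3 -324.7  196.8] F [ 0.2  0.3 -0.2] w 59.8 | shift cm [ 0.04  1.13 18.15] roll -0.5
tool z [-0.0529 -0.0058 -0.9986] q [-0.493  0.648  0.507  1.474 -0.03  -0.587]
```

```bash
python3 -m inch '[[[5.5,0,0.3,4,-0.5],[5.5,0,0.6,9,-0.5],[5.5,0,0.9,14,-0.5],[5.5,0,1.1,16,-0.5],[5.5,0,1.1,16,-0.5]]]'; python3 go.py .5869 -.3243 .015 95.9
```

```text
clock: 31.1
eef_pos: [0.586, -0.3235, 0.0338]
tool_rot: [0.669, 0.743, -0.021, -0.02]
ft_force: [-0.2, 0.5, 0.9]
grip_width: 0.0553
clock 31.10 cur yaw 96.0 q6 -0.59 pos [ 586.  -323.5   33.8] F [-0.2  0.5  0.9] w 55.3 | shift cm [-0.09  0.19  1.88] roll 0.1
tool z [-0.0577 -0.0033 -0.9983] q [-0.491  0.756  0.272  1.135 -0.03  -0.595]
```

```bash
python3 -m inch '[[[5.5,-0.1,0.2,0.8,0],[5.5,-0.1,0.2,1.6,0],[5.5,-0.1,0.2,1.9,0],[5.5,-0.1,0.2,1.9,0],[5.5,-0.1,0.2,1.9,0]]]'; python3 go.py .5869 -.3243 .015 95.9;  python3 -m inch '[[[2,0,0,0,0],[2,0,0,0,0],[2,0,0,0,0],[2,0,0,0,0],[2,0,0,0,0]]]';python3 go.py .5869 -.3243 .015 95.9
```

```text
clock: 31.72
eef_pos: [0.5873, -0.3245, 0.0152]
tool_rot: [0.669, 0.743, -0.02, -0.02]
ft_force: [-0.1, -0.9, -0.2]
grip_width: 0.0548
clock 31.73 cur yaw 96.0 q6 -0.60 pos [ 587.3 -324.5   15.2] F [-0.1 -0.9 -0.2] w 54.8 | shift cm [ 0.03 -0.03  0.02] roll 0.1
tool z [-0.057  -0.0037 -0.9984] q [-0.492  0.777  0.259  1.101 -0.03  -0.595]
clock: 32.35
eef_pos: [0.5877, -0.3248, 0.016]
tool_rot: [0.669, 0.743, -0.02, -0.019]
ft_force: [-0.4, 0.4, 4.5]
grip_width: 0.03
clock 32.35 cur yaw 96.0 q6 -0.60 pos [ 587.7 -324.8   16. ] F [-0.4  0.4  4.5] w 30.0 | shift cm [ 0.06 -0.07  0.1 ] roll 0.1
tool z [-0.0558 -0.0044 -0.9984] q [-0.492  0.776  0.26   1.101 -0.03  -0.595]
```

```bash
python3 -m inch '[[[2,0,0,-2,0],[2,0,0,-6,0],[2,0,0,-11,0],[2,0,0,-15,0],[2,0,0,-15,0]]]'; python3 go.py .598 .1175 .165 170.7
python3 - <<'E'
from mk import *
p,d,i=shot("wrist","w17")
cv2.imwrite("pics/w17.png",p[:,:,::-1])
E
```

```text
clock: 32.98
eef_pos: [0.598, -0.325, 0.1692]
tool_rot: [0.669, 0.743, -0.019, -0.016]
ft_force: [1.2, 0.0, -2.6]
grip_width: 0.0301
clock 32.98 cur yaw 96.0 q6 -0.59 pos [ 598.  -325.   169.2] F [ 1.2  0.  -2.6] w 30.1 | shift cm [44.01  4.6   0.09] roll -74.7
tool z [-0.0496 -0.0075 -0.9987] q [-0.485  0.68   0.494  1.425 -0.03  -0.589]
```

View pics/w17.png

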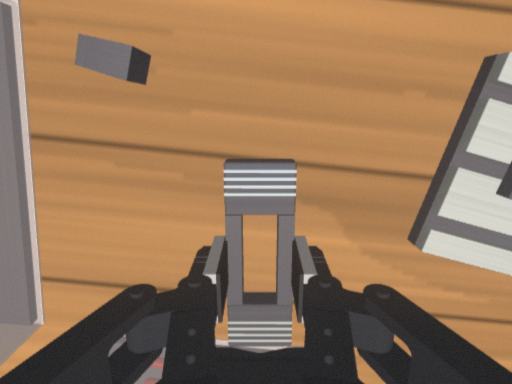

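```bash
python3 -m inch '[[[2,3,0.3,0,-8],[2,8,0.8,0,-18],[2,14,1.5,0,-28],[2,20,2.1,0,-38],[2,25,2.6,0,-48]]]'; python3 go.py .598 .1175 .165 170.7
```

```text
clock: 33.65
eef_pos: [0.5943, -0.0705, 0.1615]
tool_rot: [0.306, 0.952, -0.011, -0.028]
ft_force: [0.4, -1.3, -3.1]
grip_width: 0.0303
clock 33.65 cur yaw 144.3 q6 -1.06 pos [594.3 -70.5 161.5] F [ 0.4 -1.3 -3.1] w 30.3 | shift cm [10.68 15.48 -0.45] roll -26.4
tool z [-0.06   -0.0042 -0.9982] q [-0.113  0.526  0.205  1.31  -0.011 -1.061]
```

```bash
python3 -m inch '[[[2,3.2,4.6,-0.1,-10],[2,6.4,9.3,-0.3,-20],[2,9.5,13.8,-0.4,-26.4],[2,10.7,15.5,-0.5,-26.4],[2,10.7,15.5,-0.5,-26.4]]]'; python3 -m inch '[[[2,0,0,0,0],[2,0,0,0,0],[2,0,0,0,0],[2,0,0,0,0],[2,0,0,0,0]]]'; python3 go.py .598 .1175 .165 170.7;python3 - <<'E'
from mk import *
p,d,i=shot("wrist","w18")
cv2.imwrite("pics/w18.png",cv2.resize(p[60:350,160:360],(552,600),interpolation=cv2.INTER_CUBIC)[:,:,::-1])
cv2.imwrite("pics/w18f.png",p[:,:,::-1])
E
```

```text
clock: 34.28
eef_pos: [0.5966, 0.1189, 0.1631]
tool_rot: [0.08, 0.996, -0.005, -0.032]
ft_force: [-0.1, -0.5, -2.2]
grip_width: 0.0302
clock: 34.9
eef_pos: [0.5967, 0.1185, 0.1632]
tool_rot: [0.08, 0.996, -0.005, -0.032]
ft_force: [0.8, -0.7, -1.6]
grip_width: 0.0303
clock 34.90 cur yaw 170.8 q6 -1.22 pos [596.7 118.5 163.2] F [ 0.8 -0.7 -1.6] w 30.3 | shift cm [-0.14 -0.08 -0.18] roll 0.1
tool z [-0.0639 -0.0055 -0.9979] q [ 0.193  0.548  0.247  1.334  0.007 -1.218]
```

View pics/w18.png

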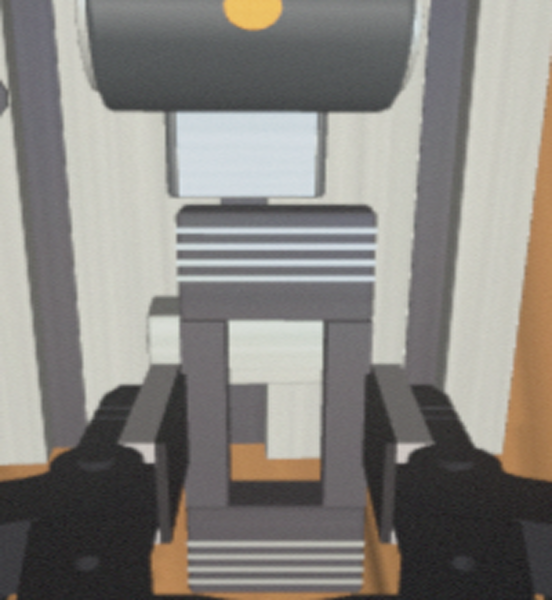

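View pics/w18f.png

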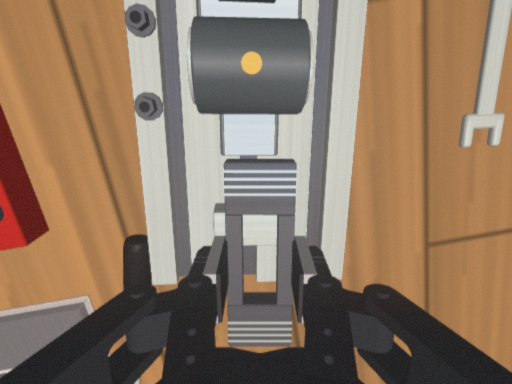

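```bash
cat > pl.py <<'E'
from h import *
from scipy.spatial.transform import Rotation as Ro
import sys
H=np.array([.5832,.0297]);u=np.array([.1616,.9869]);n=np.array([u[1],-u[0]])
def load(tag):
    q=np.load(tag+".npz");return {k:q[k] for k in ("vfov","cx","cy","R","t")}
def un(uv,z,i):
    s=onz(*uv,z,i)[:2]-H;return np.round([s@u*1000,s@n*1000],1)
E
python3 - <<'E'
from pl import *
i=load("w18");P=np.array(get_obs()["eef_pos"]);print("TCP un",np.round([(P[:2]-H)@u*1000,(P[:2]-H)@n*1000],1),P)
print("foot L,R outer",un((222,155),.055,i),un((277.5,155),.055,i))
print("plate slot L,R @",un((240,157),.03,i),un((257.5,157),.03,i))
print("housing dot? top",un((252,63),.097,i))
z=P[2]-.004
for uv in [(224,161),(296,161),(242.5,215),(277,215),(243,304),(277,304),(229,345),(292,345)]: print("strap",uv,un(uv,z,i))
E
```

```text
TCP un [90.  -1.1] [0.5966769  0.11868743 0.16326219]
foot L,R outer [57.5 21. ] [ 57.9 -20.9]
plate slot L,R @ [63.8  7.5] [63.9 -7.1]
housing dot? top [-2.8 -0.2]
strap (224, 161) [41.7 14.4]
strap (296, 161) [ 42.  -16.3]
strap (242.5, 215) [66.2  6.9]
strap (277, 215) [66.5 -8.5]
strap (243, 304) [112.4   7.3]
strap (277, 304) [113.1  -9.3]
strap (229, 345) [136.3  14.7]
strap (292, 345) [138.1 -17.5]
```

```bash
python3 go.py .5971 .1149 .119 170.7
```

```text
clock 34.95 cur yaw 170.8 q6 -1.22 pos [596.7 118.7 163.3] F [-0.4  0.1 -2.3] w 30.6 | shift cm [-0.38 -0.3   4.42] roll 0.1
tool z [-0.0638 -0.0056 -0.9979] q [ 0.193  0.548  0.247  1.334  0.007 -1.218]
```

```bash
python3 -m inch '[[[2,-0.2,-0.2,1.5,0],[2,-0.4,-0.3,3,0],[2,-0.4,-0.3,4.2,0],[2,-0.4,-0.3,4.4,0],[2,-0.4,-0.3,4.4,0]]]'
python3 - <<'E'
from mk import *
p,d,i=shot("wrist","w19")
cv2.imwrite("pics/w19.png",cv2.resize(p[60:350,160:360],(552,600),interpolation=cv2.INTER_CUBIC)[:,:,::-1])
E
python3 go.py .5971 .1149 .08 170.7
```

```text
clock: 35.58
eef_pos: [0.5973, 0.1149, 0.1189]
tool_rot: [0.08, 0.996, -0.005, -0.032]
ft_force: [0.4, 0.1, -2.0]
grip_width: 0.0301
clock 35.62 cur yaw 170.8 q6 -1.22 pos [597.6 115.  119.4] F [ 0.8 -0.2 -2.2] w 30.2 | shift cm [-0.2   0.05  3.93] roll 0.1
tool z [-0.0633 -0.0055 -0.998 ] q [ 0.187  0.578  0.179  1.236  0.006 -1.224]
```

View pics/w19.png

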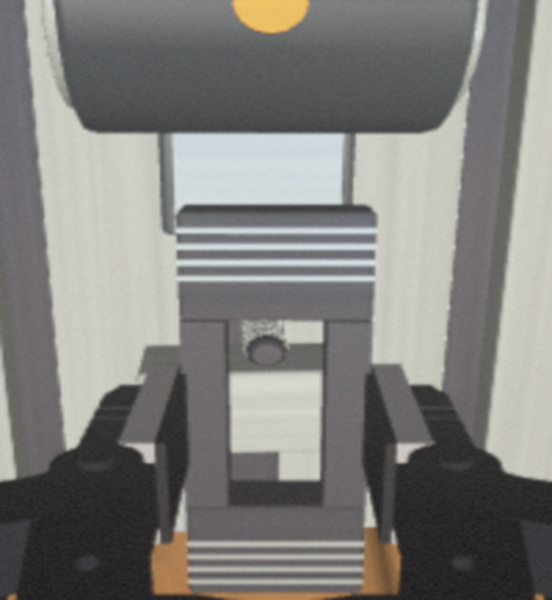

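Run:
```python
from pl import *
i=load("w19");P=np.array(get_obs()["eef_pos"])
f=lambda a,b:(160+a/2.76,60+b/2.069)
print("stud",un(f(266,350),.096,i))
for a,b in [(228,320),(323,320),(230,482),(322,482)]: print("slot",un(f(a,b),P[2]-.004,i))
for a,b in [(178,207),(376,207),(188,588),(363,588)]: print("end",un(f(a,b),P[2]-.004,i))
print("foot edges L,R",un(f(163,230),.055,i),un(f(174,160),.055,i),un(f(343,160),.055,i))
```

```text
stud [77.8  0.9]
slot [62.3  8. ]
slot [62.6 -7.3]
slot [102.3   8.2]
slot [103.   -7.9]
end [37.7 15.3]
end [ 38.  -15.1]
end [131.8  16.2]
end [133.6 -16.1]
foot edges L,R [56.2 21.7] [35.5 18.7] [ 35.7 -18.3]
```

```bash
python3 go.py .5982 .1140 .078 170.7; python3 -m inch '[[[2,-0.2,-0.05,1,0],[2,-0.25,-0.05,2,0],[2,-0.27,-0.05,3,0],[2,-0.27,-0.05,4,0],[2,-0.27,-0.05,4.1,0]]]'; python3 go.py .5982 .1140 .074 170.7
```

```text
clock 35.62 cur yaw 170.8 q6 -1.22 pos [597.6 115.  119.4] F [ 0.8 -0.2 -2.2] w 30.2 | shift cm [-0.33 -0.02  4.13] roll 0.1
tool z [-0.0633 -0.0055 -0.998 ] q [ 0.187  0.578  0.179  1.236  0.006 -1.224]
clock: 36.25
eef_pos: [0.5966, 0.1136, 0.0769]
tool_rot: [0.08, 0.996, -0.006, -0.033]
ft_force: [-0.2, -1.1, -1.9]
grip_width: 0.0301
clock 36.25 cur yaw 170.8 q6 -1.23 pos [596.6 113.6  76.9] F [-0.2 -1.1 -1.9] w 30.1 | shift cm [-0.17  0.07  0.28] roll 0.1
tool z [-0.0659 -0.0059 -0.9978] q [ 0.185  0.613  0.123  1.147  0.006 -1.226]
```

```bash
python3 -m inch '[[[2,-0.15,0.05,0.1,0],[2,-0.15,0.05,0.2,0],[2,-0.17,0.05,0.3,0],[2,-0.17,0.05,0.4,0],[2,-0.17,0.05,0.4,0]]]'; python3 go.py .5982 .1140 .073 170.7
```

```text
clock: 36.88
eef_pos: [0.5984, 0.1139, 0.0733]
tool_rot: [0.08, 0.996, -0.005, -0.032]
ft_force: [-0.8, 0.2, 0.0]
grip_width: 0.0295
clock 36.88 cur yaw 170.8 q6 -1.23 pos [598.4 113.9  73.3] F [-0.8  0.2  0. ] w 29.5 | shift cm [0.02 0.   0.03] roll 0.1
tool z [-0.0649 -0.0058 -0.9979] q [ 0.185  0.619  0.124  1.14   0.006 -1.226]
```

```bash
python3 -m inch '[[[2,0,0,0.1,0],[2,0,0,0.2,0],[2,0,0,0.3,0],[2,0,0,0.3,0],[2,0,0,0.3,0]]]'; python3 go.py .5982 .1140 .073 170.7;python3 - <<'E'
from mk import *
p,d,i=shot("wrist","w20")
cv2.imwrite("pics/w20.png",cv2.resize(p[60:350,160:360],(552,600),interpolation=cv2.INTER_CUBIC)[:,:,::-1])
E
```

```text
clock: 37.5
eef_pos: [0.5985, 0.1141, 0.0721]
tool_rot: [0.08, 0.996, -0.005, -0.031]
ft_force: [-3.0, 0.7, 8.9]
grip_width: 0.0302
clock 37.50 cur yaw 170.8 q6 -1.23 pos [598.5 114.1  72.1] F [-3.   0.7  8.9] w 30.2 | shift cm [ 0.03 -0.02 -0.09] roll 0.1
tool z [-0.0634 -0.0055 -0.998 ] q [ 0.185  0.62   0.121  1.136  0.006 -1.226]
```

View pics/w20.png

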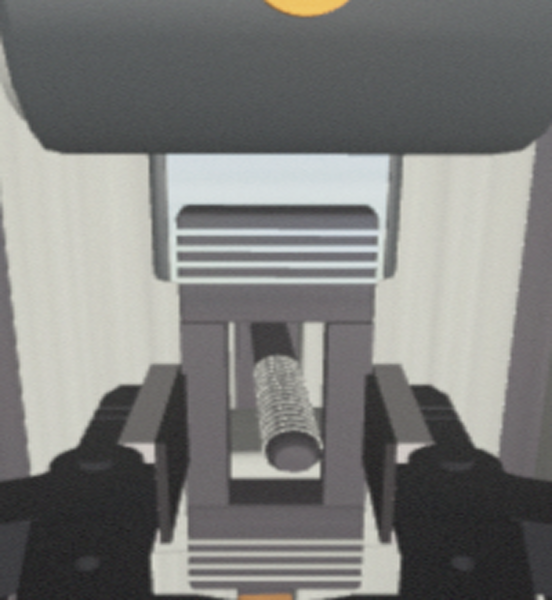

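```bash
python3 -m inch '[[[4.8,0,0,0,0],[4.8,0,0,0,0],[4.8,0,0,0,0],[4.8,0,0,0,0],[4.8,0,0,0,0]]]'; python3 go.py .598 .114 .2 170.7;  python3 -m inch '[[[4.8,0,0,-1,0],[4.8,0,0,-2.5,0],[4.8,0,0,-6,0],[4.8,0,0,-11,0],[4.8,0,0,-16,0]]]'; python3 -m inch '[[[4.8,0,3,-2,0],[4.8,0,6,-2,0],[4.8,0,6,-2,0],[4.8,0,6,-2,0],[4.8,0,6,-2,0]]]';  python3 - <<'E'
from mk import *
p,d,i=shot("wrist","w21")
cv2.imwrite("pics/w21.png",p[:,:,::-1])
E
python3 go.py .598 .114 .2 170.7
```

```text
clock: 38.17
eef_pos: [0.5984, 0.1141, 0.0719]
tool_rot: [0.08, 0.996, -0.005, -0.032]
ft_force: [-0.8, 0.1, 0.8]
grip_width: 0.0482
clock 38.17 cur yaw 170.8 q6 -1.23 pos [598.4 114.1  71.9] F [-0.8  0.1  0.8] w 48.2 | shift cm [  0.83  -0.22 -12.78] roll 0.1
tool z [-0.0637 -0.0056 -0.998 ] q [ 0.185  0.62   0.121  1.136  0.006 -1.226]
clock: 38.8
eef_pos: [0.6087, 0.115, 0.2344]
tool_rot: [0.08, 0.996, -0.005, -0.031]
ft_force: [0.7, -0.0, 0.2]
grip_width: 0.0483
clock: 39.42
eef_pos: [0.6193, 0.1734, 0.2537]
tool_rot: [0.08, 0.996, -0.005, -0.031]
ft_force: [0.3, 0.5, 0.4]
grip_width: 0.0479
clock 39.48 cur yaw 170.7 q6 -1.14 pos [619.4 173.4 253.6] F [ 0.   0.2 -0.9] w 48.1 | shift cm [ 0.83 -6.12  5.52] roll 0.0
tool z [-0.0625 -0.0055 -0.998 ] q [ 0.268  0.593  0.558  1.597  0.011 -1.142]
```

View pics/w21.png

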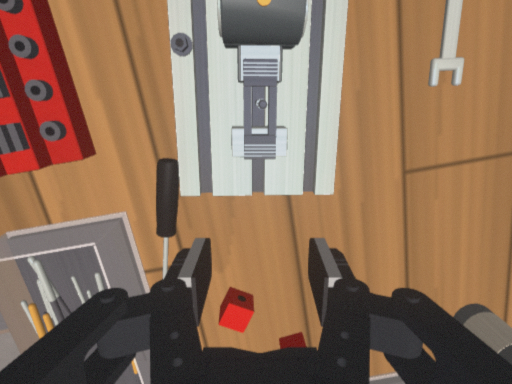

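```bash
python3 -m inch '[[[4.8,0.2,-4,0,0],[4.8,0.5,-8,-1,0],[4.8,0.8,-12,-2,0],[4.8,1,-13,-3,0],[4.8,1,-13,-3,0]]]';  python3 - <<'E'
from mk import *
p,d,i=shot("wrist","w22")
cv2.imwrite("pics/w22.png",cv2.resize(p[20:320,120:380],(520,600),interpolation=cv2.INTER_CUBIC)[:,:,::-1])
E
python3 go.py .598 .114 .2 170.7
```

```text
clock: 40.1
eef_pos: [0.591, 0.0462, 0.2875]
tool_rot: [0.081, 0.996, -0.005, -0.03]
ft_force: [-0.0, 0.2, -0.2]
grip_width: 0.0482
clock 40.15 cur yaw 170.7 q6 -1.33 pos [590.9  47.  286.6] F [0.5 0.3 0.1] w 47.9 | shift cm [-0.14  6.85  8.57] roll 0.0
tool z [-0.0613 -0.0047 -0.9981] q [ 0.079  0.474  0.447  1.605  0.    -1.33 ]
```

View pics/w22.png

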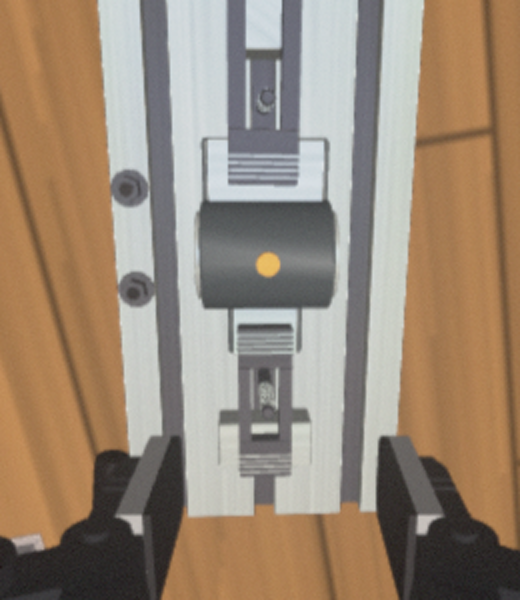

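Run:
```python
from pl import *
def chk(tag,ulo,uhi,zlo,zhi,hw):
    i=load(tag);d=np.load(tag+".npz")["d"];C=cloud(d,i).reshape(-1,3);C=C[d.ravel()>0]
    U=(C[:,:2]-H)@u*1000;N=(C[:,:2]-H)@n*1000;Z=C[:,2]*1000
    m=(U>ulo)&(U<uhi)&(abs(N)<hw)&(Z>zlo)&(Z<zhi)
    A=np.c_[U[m],N[m],np.ones(m.sum())];s=np.linalg.lstsq(A,Z[m],rcond=None)[0]
    r=cv2.minAreaRect(np.c_[U[m],N[m]].astype(np.float32))
    print(tag,m.sum(),"slope along %.2f deg across %.2f, z@mid %.1f"%(*np.degrees(s[:2]),np.median(Z[m])),"rect",np.round(r[0],1),np.round(r[1],1),round(r[2],1))
chk("w15",-185,-35,75,90,26); chk("w21",30,150,60,74,26); chk("w22",30,150,60,74,26)
for tag in("s22","d22"):
    p,d,i=shot("scene" if tag[0]=="s" else "side",tag)
    c=p[180:290,150:340] if tag[0]=="s" else p[130:260,240:340]
    cv2.imwrite(f"pics/{tag}.png",cv2.resize(c,(0,0),fx=4.2,fy=4.2,interpolation=cv2.INTER_CUBIC)[:,:,::-1])
```

```text
w15 4842 slope along 0.01 deg across 0.14, z@mid 80.7 rect [-108.5    0.7] [135.3  36.1] 0.8
w21 2524 slope along -0.02 deg across 0.13, z@mid 65.7 rect [86.9  1.1] [94.6 32. ] 0.1
w22 1553 slope along 0.07 deg across 0.13, z@mid 65.8 rect [86.9  1.3] [95.6 31.7] 0.5
```

View pics/s22.png

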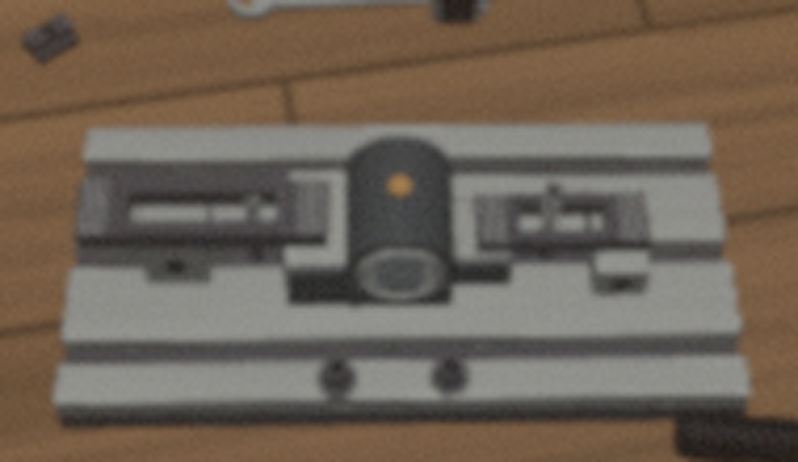

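Run:
```python
from pl import *
i=load("w8");f=lambda a,b:(210+a/2.9,90+b/2.3)
for a,b in [(102,517),(188,522),(100,577),(188,577)]: print("tall w8",un(f(a,b),.068,i))
i=load("w4")
for uv in [(247,150),(281,150),(281,189),(247,189)]: print("tall w4",un(uv,.068,i))
print("stud w4",un((264,133),.096,i),"slot",un((263.5,200),.03,i), "foot",un((230.5,111),.068,i),un((297.5,111),.068,i))
```

```text
tall w8 [-104.3  -16.4]
tall w8 [-106.4   18.4]
tall w8 [-142.2  -17.8]
tall w8 [-141.    18.9]
tall w4 [-102.2  -16.7]
tall w4 [-102.    17.8]
tall w4 [-143.4   18.7]
tall w4 [-143.7  -17.2]
stud w4 [-81.5   0.8] slot [-1.69e+02 -1.00e-01] foot [-63.7 -32.5] [-63.5  33.1]
```

Everything checks out: block, stud and foot are on the centre line and the straps are level and straight. The arm is clear, so I'm handing in.

Run:
```python
from workcell import ticket,get_obs
print(get_obs()["clock"],get_obs()["ft_force"]); print(ticket.job_done())
```

```text
40.25 [ 0.14186571  0.58072572 -0.5637198 ]
the job is handed in; nothing more can be done
None
```

Both clamps are laid up and the job is handed in at 40.3 s of the 106 s allowed. The arm was clear and touching nothing. I set both blocks first (tall at the thick foot on −y, low at the thin foot on +y). Then I laid the long strap and the short strap over their studs. The grey blocks were used; the red, green and purple ones were not touched.

Last checks from the wrist camera:

| | Thick-foot clamp | Thin-foot clamp |
|---|---|---|
| Strap slope along its length | 0.0° | within 0.1° |
| Strap slope across its width | 0.1° | 0.1° |
| Strap yaw off the clamping line | 0.8° | 0.1–0.5° |
| Strap off the clamping line | about 1 mm | about 1 mm |
| Block centre to foot origin | 77 mm | 76 mm |

- **Studs:** both come up through the slots, and the strap ends rest on foot and block.
- **Tall block:** I measured it before its strap went on. The later pictures show it still under the strap.
- **Disagreement between views:** the pictures differ by 2–4 mm on where the feet and housing lie along the line, so I set the short strap relative to the foot and stud seen in the same picture. Strap-top heights also read about 1 mm low, as the wrist camera's heights did throughout.
- **Tool tilt:** the tool drifted to about 3.6° off vertical during the job. The straps went down slightly tilted and lay flat once released.

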